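Fit the return spring on the valve rod

TASK

Fit the long spring from the tray onto the upright rod of the valve: thread it down over the rod end, tail end first, gently, twisting it slightly wherever its in-turned tail snags on the rod's two notched collars, until it sits fully home on the valve's seat. Then turn it back clockwise (seen from above) until its tail comes up against the stop, and let go. Leave the other things where they are.

Things in the scene. Friction and masses are not known exactly. Their poses are not given: they have to be found in the camera images.
- spring: The spring to fit: steel coil spring, outer diameter 36, inner 28, wire 4, 64 tall, so stiff that it handles as a solid piece, 30 to 65 g. It stands upright in the tray, tail end down. Origin: centre of its lower end, z up its axis. Its tail and its leg (next two entries) both point along its own +x. Grip it across its outside near the top, clear of the leg.
- spring_tail (a point): Middle of the tail: at the lower end the wire turns inwards, 4 wide and 4 high, to a tip 7.5 from the spring's axis. This point: 10.5 from the axis along the spring's +x, 2 above the lower end.
- spring_leg (a point): End of the leg: at the upper end the wire turns outwards along the spring's +x, a straight leg 4 thick reaching 30 from the axis. This point: 28 from the axis, 62 above the lower end. Seen from above, the leg shows where the tail is.
- valve: The valve in its holder, fixed to the bench: black foot 96 across, aluminium perforated holder 92 across, on it a 40 square steel body with dark hex fittings (blue ends) out to +y and -y (104 over all) and a knob at -x. Origin: centre of its underside, z up. In its middle stands a rod 12 in diameter, from 90 to 162 above the origin, with two equal notched collars.
- rod_end (a point): Centre of the top end of the rod, 162 above the valve's origin; its last 6 mm are tapered.
- upper_collar (a point): On the rod axis, top face of the upper collar: 23 across, 6 thick, 50 to 56 above the seat. One notch, 7.6 wide with straight sides, open at the rim and cut in to the rod, lets the tail through. It was set by hand and stays put; its direction is not reported: -0.55 to 0.55 rad about the rod, anticlockwise from above, from the valve's +x.
- lower_collar (a point): On the rod axis, top face of the lower collar: same shape as the upper, 8 to 14 above the seat. Its notch points elsewhere, also not reported: 0.75 to 1.65 rad anticlockwise (from above) from the valve's +x. It stays put too. These axis points do not turn with the notches.
- seat (a point): Centre of the flat round seat, a black rubber pad 40 across that yields about 1 mm per 4 N and 3 at most, on which the spring's lower end must rest, 90 above the valve's origin.
- tail_home (a point): Where the tail's middle lies when the spring is home and turned clockwise to the stop: 10.5 from the rod axis along the valve's +x, 2 above the seat. The stop is a small block on the seat under the lower collar, 4 wide, 8 high, at -0.55 rad from the valve's +x; the tail meets it when pointing along the valve's +x within 0.2 rad.
- tray: grey open tray, 150 (x) by 270 (y), rim 14 high, floor 4 thick, fixed. Origin: centre of its underside
- short_spring: another spring, not to be used: dark, outer diameter 39, only 38 tall, no tail or leg; stands in the tray. Origin: centre of its lower end
- hex_nut: dark hex nut 24 across flats, 12 high, in the tray. Origin: centre of its underside
- cap: small aluminium cap 26 across, 16 high, in the tray. Origin: centre of its underside
- jar: glass jar with black cap, 60 across, 75 high. Origin: centre of its underside
- screwdriver: screwdriver lying on the bench
- wrench: steel wrench lying on the bench
- bottle: white bottle, 56 across, 130 high. Origin: centre of its underside
There are look-alikes about, which are no part of the job. There is more than one size of the spring; the job needs the larger.

How it is judged:
On the way, in this order (a step that is already met when the one before it is completed fails the run):
1. the spring is on the rod with its tail past the upper collar (z of spring in the frame of seat below 0.047 m and horizontal distance between spring and seat below 0.005 m and angle between spring's own z axis and vertical below 0.2 rad), for 0.1 s.
2. the spring is down on the seat, its tail past the lower collar (z of spring in the frame of seat below 0.004 m and horizontal distance between spring and seat below 0.005 m), for 0.1 s.
At the end, for the whole second after the job is handed in: The spring stands upright around the rod, its lower end within 3 mm of the seat and centred within 4 mm, the middle of its tail within 5 mm of the place where it meets the stop; it is at rest (z of spring in the frame of seat below 0.003 m and horizontal distance between spring and seat below 0.004 m and angle between spring's own z axis and vertical below 0.1 rad and distance between spring_tail and tail_home below 0.005 m and linear speed of spring below 0.02 m/s); the robot touches nothing.
It fails at once if the spring was forced or wedged on the valve (more than 40 N between them) (contact force between spring and valve above 40 N).
It fails at once if the robot hit the valve hard (more than 25 N) (contact force between any of the arm, the fingers and valve above 25 N).
It fails at once if another thing was moved by more than 20 mm (distance of any of short_spring, hex_nut, cap, jar, screwdriver, wrench, bottle from where it was at the start of the episode above 0.02 m).
It also fails if it takes over 64 s, if anything falls off the work surface, if the arm or the gripper's body presses on something with over 40 N, if the wrist force passes 120 N, or if a joint passes its speed limit or range.

ROBOT

A 6-joint arm with a two-finger parallel gripper is mounted at the origin on the work surface. World frame = base frame: x ahead of the robot, y to its left, z up, the work surface at z = 0. Lengths are in m, angles in rad, forces in N, time in s.
With the tool pointing down it reaches from about 0.225 to 0.875 m from the base axis. Payload 3.4 kg.
Tool frame: the origin (TCP) lies on the centre line of the jaws, within the pads' length; the fingertips stand 19 mm ahead of it and the grasp point (between the pads) is the TCP; z points along the fingers, y is the direction in which the jaws open and shut (so a half turn about z gives the same grasp; the last joint's range is limited). The gripper opens to 85 mm and grips with 20 to 120 N. Pads are 22 mm wide; open, the fingers measure 114 mm over their backs; the gripper's body (76 mm by 85 mm) begins 54 mm behind the grasp point. The pads swing forward as they close: fully open they stand 13 mm farther back than shut.
Start: joints at [-1.281, 0.276, 1.505, -0, 1.361, -0.121], TCP at [0.23, -0.527, 0.25] pointing down, gripper open.
Joint ranges: [-2.89, 2.89], [-0.75, 2.08], [0.22, 2.7], [-1.18, 4.32], [0.11, 2.71], [-2.7, 2.7]. Speed limits (rad/s): [2.57, 2.57, 3.14, 3.14, 3.14, 3.14].

INTERFACE

Orientations are given as a unit quaternion [w, x, y, z].
In Python, from rig import monitor, eyes, manip, models gives the robot as it stands.
- The arm moves only by the tool send_rows, never from a script. Its argument "deltas" is a list of rows, each an object with "dp": the shift along the world's x, y, z each as a share of 0.12 m, from -1 to 1, a list of three; "rotation": the turn, a rotation vector about the world's x, y, z each as a share of 0.5 rad, from -1 to 1, a list of three. In form: [{"dp": [dx, dy, dz], "rotation": [rx, ry, rz]}, ...]. A call has 1 to 12 rows; each row is the pose to reach, as a shift and turn from the pose commanded when the call began; what a row does not reach only later rows make up. A row lasts 1/12 s, in which the tool goes at most 41.7 mm and 7.16 degrees, less where a joint would pass 70% of its speed; a pose out of reach is approached as far as the arm can. A call with a number of a shift or a turn outside -1 to 1 is refused whole. A call with a gripper value outside its range is refused whole. "fingers" is the closure, from -1 (fully open) to 1 (shut), set as the call begins (left out, the last holds). The fingers move at their own pace and stop on an object; "grip_force" is the grip in N (left out, the last holds). Time passes only in rows, so rows that repeat a pose let the fingers close. It gives the time, the measured TCP pose, the force and the opening at its end, in the units of the state.
- monitor.get_state(): the state, without advancing time (a new reading comes with each control period).
- eyes.get_image(name): name is "scene" or "top" or "wrist"; returns a dict with "color" (480x640x3 uint8, red, green, blue), "depth" (480x640 float32, m along the optical axis (not along the pixel's ray), 0 where there is no reading), "mtx" (3x3 intrinsics, pixels), "rvec" (rotation vector, rad) and "tvec" (3), from world to camera coordinates, as OpenCV has them. Camera axes: x right, y down, z forward; pixel columns grow to the right and rows downward; lengths in m; the calibration is good to about 2 mm. The wrist camera is an equidistant fisheye: a pixel r from the principal point sees the ray r / f radians off the axis. A picture is of the moment at which its call begins.
- manip.sign_off(): hands the job in, once; it reports no verdict.
Trained networks look in a picture, given as the dict that the camera call returned (one of the last four; its "shot" number tells which), for a name from the list of things; names that differ only in an ending like _2 or _b are one class to them, and where a whole thing is asked for, a point or a joint stands for the part that bears it (a point fixed in the world has none). Each returns a list of dicts, best first, with "score" (0 to 1); they miss things now and then, are a little off and sometimes report something else, mostly with a low value. They report only what shows in the picture. A call takes as long as a camera call. They do not tell look-alikes from the thing itself.
- models.find_in(name, picture): "box" ([left, top, right, bottom] in pixels, round what is visible of it).
The state is a dict: "clock": time; "qpos": joint angles; "qd": joint speeds; "effort": joint torques, N m; "position": TCP position; "ee_rot": TCP orientation; "contact_force": force on the tool from outside, world axes, zero at the start; "moment": the same for the moment, N m; "width": finger opening in m.
Only numpy, scipy, OpenCV 4.12 (cv2) and the standard library are available. Lean on these libraries where they do the work, as an engineer would, in place of code of your own. Each camera call takes 0.05 s, during which the arm holds its last target.

## Working session

There is one attempt and no reset: what is moved stays moved. The work goes in short steps, Python scripts to look and compute and a tool call to move; the robot and the scene stay as the last step left them, time stands still between calls to the robot, and variables do not carry over. Pictures are saved under pics/ and viewed, and the job is handed in when it is done.

Besides the shell and the picture viewer there is one more tool, called after "Request:" in YAML: its name, and indented under it one key for each argument. send_rows: Moves the arm, as the interface text tells. Its arguments: {"type":"object","properties":{"deltas":{"type":"array","items":{"type":"object","properties":{"dp":{"type":"array","items":{"type":"number"}},"rotation":{"type":"array","items":{"type":"number"}}}}},"fingers":{"type":"number"},"grip_force":{"type":"number"}},"required":["deltas"]}

```bash
ls; mkdir -p pics
python3 - <<'E'
from rig import monitor, eyes, manip, models
import cv2,pickle
print(monitor.get_state())
for n in ["scene","top","wrist"]:
    p=eyes.get_image(n); pickle.dump(p,open(f"pics/{n}0.pkl","wb"))
    cv2.imwrite(f"pics/{n}0.png",p["color"][:,:,::-1])
    print(n,p["mtx"].tolist(),p["rvec"],p["tvec"],p["depth"].min(),p["depth"].max(), [k for k in p])
    for nm in ["spring","valve","spring_leg","rod_end","upper_collar","tray","short_spring"]:
        print(nm,[(d["box"],d["score"]) for d in models.find_in(nm,p)][:3])
E
```

```text
pics
{'clock': 0.0, 'qpos': array([-1.28098949e+00,  2.76631107e-01,  1.50613934e+00, -1.01960308e-05,
        1.36073166e+00, -1.21021873e-01]), 'qd': array([ 0.00089293,  0.00098618, -0.00066847,  0.00086059,  0.00148913,
        0.00076189]), 'effort': array([-2.39382271e-04, -4.16780019e+01, -2.45812064e+01, -1.36331041e-04,
        1.11654494e-02,  1.55707362e-06]), 'position': array([ 0.22947246, -0.52667601,  0.24941664]), 'ee_rot': array([-9.50908083e-04,  9.78975887e-01,  2.03973775e-01, -8.54432890e-05]), 'contact_force': array([-0.76279118, -0.48700524, -0.18256987]), 'moment': array([0.01432854, 0.04159601, 0.00557043]), 'width': 0.08550037645717791}
scene [[446.02980879609595, 0.0, 311.1636012518608], [0.0, 446.02980879609595, 233.41966523641014], [0.0, 0.0, 1.0]] [ 1.99033961  1.36481776 -0.58485838] [-0.21368523 -0.30961841  1.36211301] 0.0 3.4063237 ['color', 'depth', 'mtx', 'rvec', 'tvec', 'shot']
spring [([400.8, 179.6, 408.2, 195.5], 0.64), ([414.3, 200.9, 430.5, 230.1], 0.6)]
valve [([203.3, 222.2, 258.6, 298.0], 0.93)]
spring_leg [([414.5, 201.9, 432.5, 229.4], 0
[... 617 characters left out ...]
0, 324.3, 183.4, 337.1], 0.65)]
valve [([374.2, 244.3, 429.1, 298.6], 0.7)]
spring_leg [([170.7, 256.5, 200.1, 282.9], 0.64), ([164.5, 325.0, 180.5, 337.6], 0.51)]
rod_end [([374.5, 245.4, 425.2, 296.6], 0.79)]
upper_collar [([372.0, 244.1, 426.8, 298.5], 0.59)]
tray [([151.9, 233.5, 282.9, 300.8], 0.79)]
short_spring [([236.4, 256.2, 253.4, 279.5], 0.72)]
wrist [[371.64829954431775, 0.0, 327.37812125071974], [0.0, 371.64829954431775, 239.95560415273138], [0.0, 0.0, 1.0]] [-2.41608592  1.58454896  0.233082  ] [-0.57482348 -0.03765043  0.37961057] 0.0 1.4496783 ['color', 'depth', 'mtx', 'rvec', 'tvec', 'shot']
spring []
valve []
spring_leg []
rod_end []
upper_collar []
tray []
short_spring []
```

View pics/scene0.png

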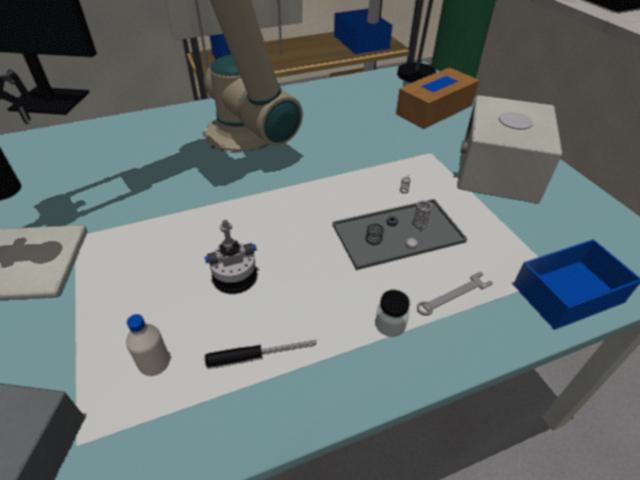

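View pics/top0.png

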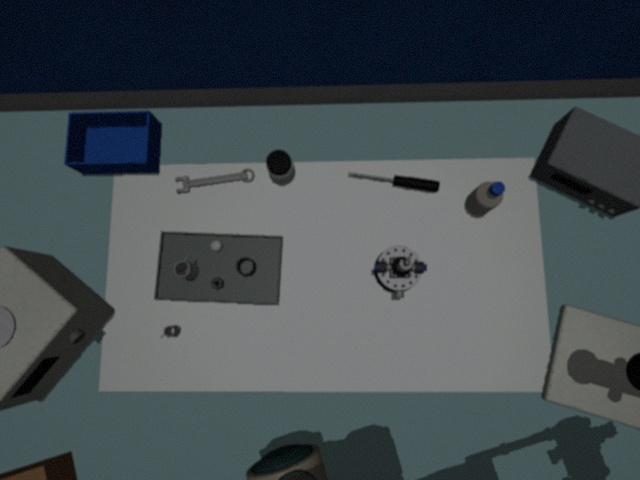

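```bash
cat > h.py <<'E'
import numpy as np,cv2,pickle
from scipy.spatial.transform import Rotation as R
def ext(p): return cv2.Rodrigues(np.array(p["rvec"],float))[0],np.array(p["tvec"],float).reshape(3)
def cloud(p):
    # pinhole: HxWx3 world points
    K=p["mtx"];d=p["depth"].astype(float);h,w=d.shape
    u,v=np.meshgrid(np.arange(w),np.arange(h))
    c=np.stack([(u-K[0][2])/K[0][0]*d,(v-K[1][2])/K[1][1]*d,d],-1)
    Rm,t=ext(p)
    return (c-t)@Rm
def cloudf(p):
    K=p["mtx"];d=p["depth"].astype(float);h,w=d.shape
    u,v=np.meshgrid(np.arange(w),np.arange(h))
    a=(u-K[0][2])/K[0][0];b=(v-K[1][2])/K[1][1];r=np.hypot(a,b)+1e-9
    s=np.where(r<1.45,np.tan(np.minimum(r,1.45)),0)/r
    c=np.stack([a*s*d,b*s*d,d],-1)
    Rm,t=ext(p)
    return (c-t)@Rm
def ray(p,u,v,fish=False):
    K=p["mtx"];a=(u-K[0][2])/K[0][0];b=(v-K[1][2])/K[1][1]
    if fish:
        r=np.hypot(a,b)+1e-12;c=np.array([a/r*np.sin(r),b/r*np.sin(r),np.cos(r)])
    else: c=np.array([a,b,1.])
    Rm,t=ext(p)
    return -Rm.T@t, Rm.T@c/np.linalg.norm(c)
def proj(p,P,fish=False):
    Rm,t=ext(p);c=np.atleast_2d(P)@Rm.T+t;K=p["mtx"]
    if fish:
        rr=np.hypot(c[:,0],c[:,1]);th=np.arctan2(rr,c[:,2])
        a=c[:,0]/(rr+1e-12)*th;b=c[:,1]/(rr+1e-12)*th
    else: a=c[:,0]/c[:,2];b=c[:,1]/c[:,2]
    return np.stack([a*K[0][0]+K[0][2],b*K[1][1]+K[1][2]],-1)
def onplane(p,u,v,z,fish=False):
    o,d=ray(p,u,v,fish);return o+d*(z-o[2])/d[2]
E
python3 - <<'E'
from h import *
for n in ["scene","top"]:
    p=pickle.load(open(f"pics/{n}0.pkl","rb"));c=p["color"]
    print(ext(p)[0],-ext(p)[0].T@ext(p)[1])
p=pickle.load(open("pics/top0.pkl","rb"));c=p["color"]
a=cv2.resize(c[220:350,140:300],(800,650),interpolation=cv2.INTER_CUBIC)[:600];cv2.imwrite("pics/t_tray.png",a[:,:,::-1])
a=cv2.resize(c[230:310,360:440],(600,600),interpolation=cv2.INTER_CUBIC);cv2.imwrite("pics/t_valve.png",a[:,:,::-1])
W=cloud(p)
for (u,v) in [(184,266),(400,271),(245,268),(174,330),(220,240)]: print(u,v,W[v,u])
E
```

```text
[[ 0.3596242   0.93309547 -0.00181252]
 [ 0.64487966 -0.24994595 -0.72225843]
 [-0.6743891   0.25857275 -0.6916209 ]] [ 1.19510717 -0.23020446  0.71805402]
[[-0.0073538  -0.99925808 -0.03780497]
 [-0.98711209  0.01329791 -0.15947694]
 [ 0.15986134  0.03614498 -0.98647752]] [ 0.47582463 -0.03605488  0.96169316]
184 266 [0.57318985 0.29722641 0.01908516]
400 271 [ 0.550998   -0.15695866  0.09291119]
245 268 [0.56866725 0.1668942  0.00596019]
174 330 [0.43824532 0.30549251 0.03890278]
220 240 [0.63097377 0.22325925 0.00795702]
```

View crops.

View pics/t_tray.png

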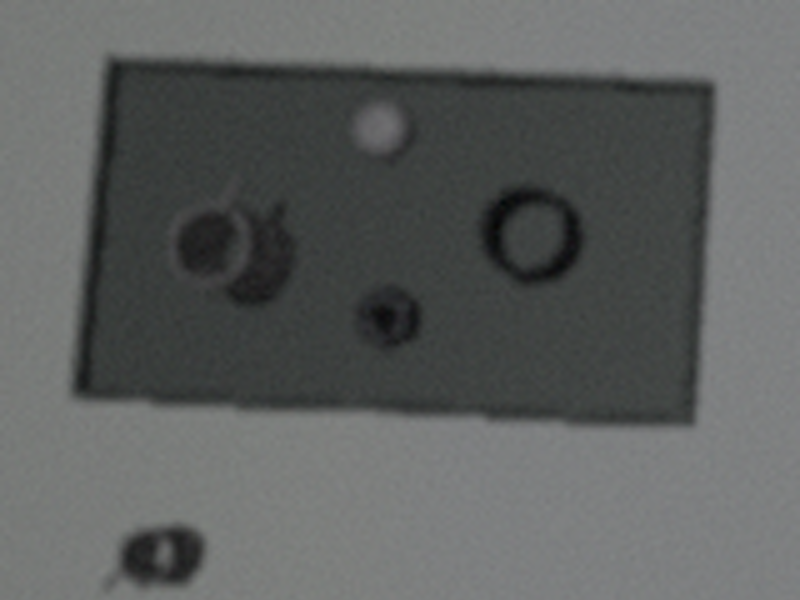

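View pics/t_valve.png

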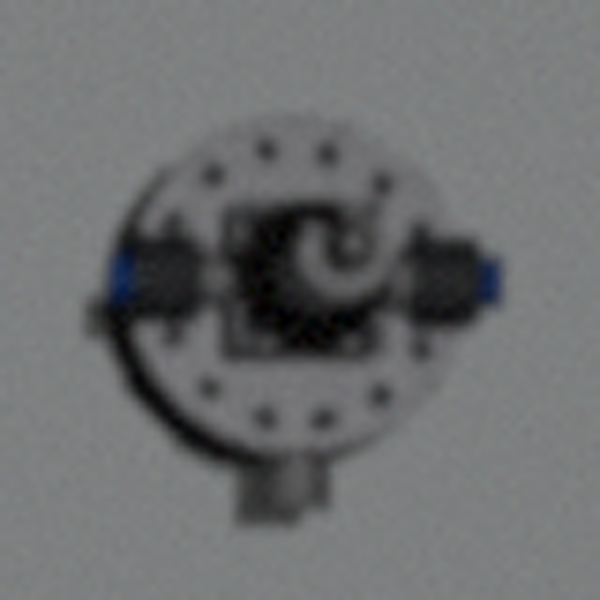

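View pics/wrist0.png

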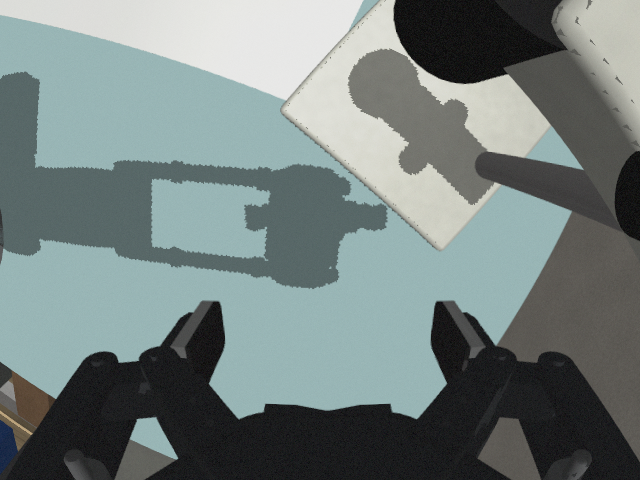

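Run:
```python
from h import *
p=pickle.load(open("pics/wrist0.pkl","rb"))
Rm,t=ext(p);C=-Rm.T@t
T=R.from_quat([0.978975887,0.203973775,-8.5e-5,-9.5e-4]).as_matrix()
print("cam in tool",T.T@(C-np.array([0.22947,-0.52668,0.24942])));print(T.T@Rm.T); print(T)
```

```text
cam in tool [ 0.07229417  0.00039524 -0.12465329]
[[-1.05413610e-03 -9.57846826e-01 -2.87277475e-01]
 [ 9.99998624e-01 -1.37775640e-03  9.24350029e-04]
 [-1.28118412e-03 -2.87276105e-01  9.57846960e-01]]
[[ 9.16789384e-01  3.99370654e-01 -5.53976074e-04]
 [ 3.99370977e-01 -9.16787593e-01  1.82537865e-03]
 [ 2.21124272e-04 -1.89472973e-03 -9.99998181e-01]]
```

Request:
send_rows:
  deltas:
    - {"dp": [0.17,0.3,0],"rotation": [0,0,-0.1]}
    - {"dp": [0.33,0.6,0],"rotation": [0,0,-0.2]}
    - {"dp": [0.5,0.9,0],"rotation": [0,0,-0.31]}
  fingers: -1

```text
clock: 1.45
position: [0.2897, -0.4183, 0.25]
ee_rot: [-0.0, 0.992, 0.125, 0.0]
contact_force: [0.7, -0.2, 0.2]
width: 0.0849
```

Request:
send_rows:
  deltas:
    - {"dp": [0.17,0.3,0],"rotation": [0,0,-0.1]}
    - {"dp": [0.33,0.6,0],"rotation": [0,0,-0.2]}
    - {"dp": [0.5,0.9,0],"rotation": [0,0,-0.31]}

```text
clock: 1.7
position: [0.35, -0.3094, 0.2505]
ee_rot: [0.0, 0.999, 0.049, 0.0]
contact_force: [0.9, -0.0, -0.3]
width: 0.0853
```

Request:
send_rows:
  deltas:
    - {"dp": [0.17,0.3,0],"rotation": [0,0,-0.1]}
    - {"dp": [0.33,0.6,0],"rotation": [0,0,-0.2]}
    - {"dp": [0.5,0.9,0],"rotation": [0,0,-0.31]}

```text
clock: 1.95
position: [0.4101, -0.2014, 0.2506]
ee_rot: [0.0, 1.0, -0.029, 0.0]
contact_force: [0.6, -0.2, 0.4]
width: 0.0853
```

Request:
send_rows:
  deltas:
    - {"dp": [0.17,0.3,0],"rotation": [0,0,-0.1]}
    - {"dp": [0.33,0.6,0],"rotation": [0,0,-0.2]}
    - {"dp": [0.5,0.9,0],"rotation": [0,0,-0.31]}

```text
clock: 2.2
position: [0.4701, -0.0932, 0.2507]
ee_rot: [0.0, 0.994, -0.106, 0.0]
contact_force: [0.2, -0.5, 0.4]
width: 0.0851
```

Request:
send_rows:
  deltas:
    - {"dp": [0.17,0.3,-0.05],"rotation": [0,0,-0.1]}
    - {"dp": [0.33,0.6,-0.1],"rotation": [0,0,-0.2]}
    - {"dp": [0.5,0.85,-0.2],"rotation": [0,0,-0.31]}
    - {"dp": [0.5,0.85,-0.2],"rotation": [0,0,-0.31]}

```text
clock: 2.53
position: [0.5319, 0.0123, 0.2245]
ee_rot: [-0.002, 0.984, -0.179, -0.0]
contact_force: [0.5, -0.0, -0.1]
width: 0.0852
```

```bash
cat >> h.py <<'E'
def snap(name,tag):
    from rig import eyes
    p=eyes.get_image(name);pickle.dump(p,open(f"pics/{tag}.pkl","wb"));cv2.imwrite(f"pics/{tag}.png",p["color"][:,:,::-1]);return p
def crop(p,x0,y0,x1,y1,s,tag):
    a=cv2.resize(p["color"][y0:y1,x0:x1],None,fx=s,fy=s,interpolation=cv2.INTER_CUBIC);cv2.imwrite(f"pics/{tag}.png",a[:,:,::-1])
E
python3 - <<'E'
from h import *
from rig import monitor
s=monitor.get_state();print(s["clock"],s["position"],s["qpos"])
p=snap("wrist","w1")
E
```

```text
2.5333 [0.5318585  0.0123255  0.22445879] [-0.11015928  0.22765928  1.63833024  0.0039973   1.27605722  1.8199408 ]
```

View pics/w1.png

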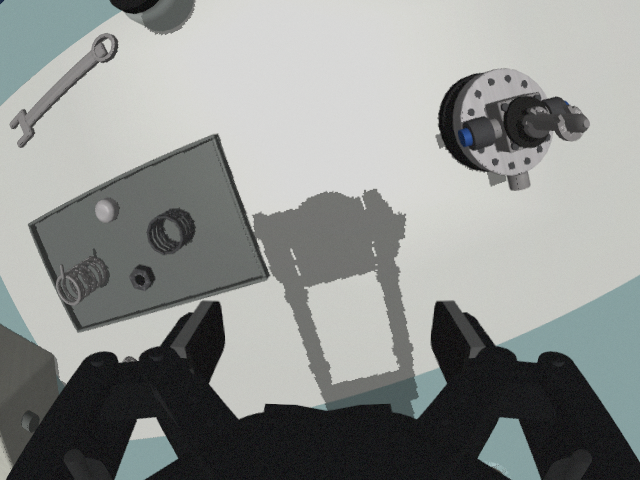

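```bash
cat >> h.py <<'E'
def virt(p,target,fov,size,tag,up=None):
    # virtual pinhole from same centre looking at target
    Rm,t=ext(p);C=-Rm.T@t
    z=np.array(target,float)-C;z/=np.linalg.norm(z)
    up=np.array([0,0,1.]) if up is None else np.array(up,float)
    y=-(up-up@z*z);y/=np.linalg.norm(y);x=np.cross(y,z)
    f=size/2/np.tan(fov/2)
    u,v=np.meshgrid(np.arange(size),np.arange(size))
    d=(u-size/2)[...,None]/f*x+(v-size/2)[...,None]/f*y+z
    q=proj(p,(C+d.reshape(-1,3)),True).astype(np.float32).reshape(size,size,2)
    im=cv2.remap(p["color"],q[...,0],q[...,1],cv2.INTER_CUBIC)
    cv2.imwrite(f"pics/{tag}.png",im[:,:,::-1]);return np.stack([x,y,z]),f,C
E
python3 - <<'E'
from h import *
p=pickle.load(open("pics/w1.pkl","rb"))
W=cloudf(p)
for u,v in [(572,122),(585,125),(535,122),(525,120),(520,80),(466,136),(85,275),(170,230)]: print(u,v,W[v,u])
M=(W[...,2]>.1)&(W[...,2]<.3)&(W[...,1]<-.08)&(W[...,0]>.4)&(p["depth"]>0)
q=W[M];print(len(q),q.min(0),q.max(0))
for a in np.arange(.08,.18,.01):
    m=q[(q[:,2]>a)&(q[:,2]<a+.01)]
    if len(m): print(a.round(2),len(m),m.mean(0).round(4),m.min(0).round(4),m.max(0).round(4))
virt(p,[0.545,-.16,.125],0.45,600,"v1")
E
```

```text
572 122 [ 0.5624194  -0.15554514  0.15396546]
585 125 [ 0.55978358 -0.15961987  0.16145033]
535 122 [ 0.56195169 -0.15520783  0.10861613]
525 120 [ 0.56329188 -0.1557242   0.0935738 ]
520 80 [ 0.59196637 -0.18216568  0.05799227]
466 136 [ 0.56319109 -0.11073967  0.07739969]
85 275 [0.56757393 0.26939577 0.04400253]
170 230 [0.5698491  0.16940752 0.00627707]
1625 [ 0.54911791 -0.17161899  0.1000047 ] [ 0.57222858 -0.14864109  0.16326278]
0.1 425 [ 0.5607 -0.1578  0.1041] [ 0.5493 -0.1716  0.1   ] [ 0.5722 -0.1489  0.11  ]
0.11 115 [ 0.5621 -0.1562  0.1152] [ 0.5555 -0.1609  0.1102] [ 0.567  -0.1541  0.12  ]
0.12 130 [ 0.562  -0.1562  0.1252] [ 0.5557 -0.1607  0.12  ] [ 0.5668 -0.1537  0.1299]
0.13 36 [ 0.5631 -0.1555  0.1349] [ 0.5531 -0.1614  0.13  ] [ 0.57   -0.1499  0.14  ]
0.14 585 [ 0.5607 -0.1568  0.1453] [ 0.5491 -0.1707  0.1401] [ 0.5721 -0.1486  0.1499]
0.15 247 [ 0.5617 -0.1572  0.1557] [ 0.5553 -0.1663  0.15  ] [ 0.5668 -0.1539  0.16  ]
0.16 87 [ 0.561  -0.1596  0.1614] [ 0.5576 -0.1633  0.16  ] [ 0.5645 -0.1556  0.1633]
```

View pics/v1.png

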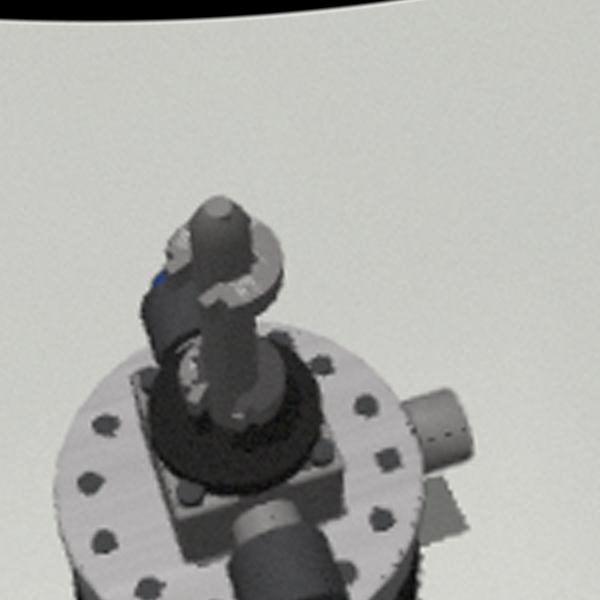

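```bash
cat >> h.py <<'E'
def ortho(p,cx,cy,z,half,size,fish,tag,circ=()):
    # up=+x world, left=+y
    g=np.linspace(half,-half,size)
    X,Y=np.meshgrid(cx+g,cy+g,indexing='ij')
    q=proj(p,np.stack([X,Y,np.full_like(X,z)],-1).reshape(-1,3),fish).astype(np.float32).reshape(size,size,2)
    im=cv2.remap(p["color"],q[...,0],q[...,1],cv2.INTER_CUBIC)[:,:,::-1].copy()
    s=(size-1)/2/half
    for r in circ: cv2.circle(im,(size//2,size//2),int(r*s),(0,0,255),1)
    cv2.imwrite(f"pics/{tag}.png",im)
    return im
E
python3 - <<'E'
from h import *
from scipy.optimize import least_squares
p=pickle.load(open("pics/w1.pkl","rb"))
W=cloudf(p)
def sel(z0,z1): 
    M=(W[...,2]>z0)&(W[...,2]<z1)&(np.hypot(W[...,0]-.561,W[...,1]+.16)<.03)&(p["depth"]>0);return W[M]
def fit(q,r):
    f=lambda c:np.hypot(q[:,0]-c[0],q[:,1]-c[1])-r
    s=least_squares(f,[.561,-.165],loss='soft_l1',f_scale=.0005);return s.x,np.abs(s.fun).mean()
# rod sides (radius 6)
for a,b in [(.108,.138),(.149,.155)]: print("rod",fit(sel(a,b),.006))
print("upper rim",fit(sel(.1405,.1445),.0115))
print("low rim",fit(sel(.0985,.1025),.0115))
q=sel(.1452,.1475);print(len(q),q.mean(0))
c=(.5610,-.1600)
a=ortho(p,*c,.146,.02,390,True,"o_up",(.006,.0115));b=ortho(p,*c,.104,.02,390,True,"o_lo",(.006,.0115))
cv2.imwrite("pics/o1.png",np.hstack([a,b]))
E
```

```text
rod (array([ 0.56361889, -0.15062924]), np.float64(0.0014712797811473296))
rod (array([ 0.56326974, -0.15069182]), np.float64(0.0015054614497110493))
upper rim (array([ 0.55894611, -0.16119926]), np.float64(0.001169337132065158))
low rim (array([ 0.55894113, -0.16193539]), np.float64(0.0014750949672595443))
335 [ 0.55962494 -0.15774984  0.14611449]
```

View pics/o1.png

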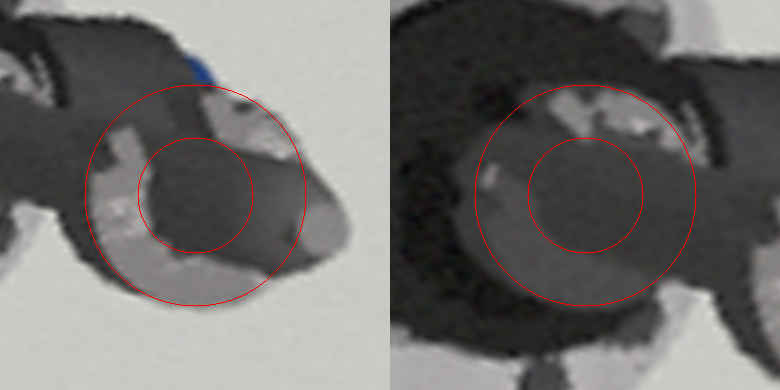

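Run:
```python
from h import *
p=dict(pickle.load(open("pics/w1.pkl","rb")))
c=p["color"].astype(float)
p["color"]=np.clip(255*(c/255)**.5,0,255).astype(np.uint8)
c=(.5600,-.1605)
a=ortho(p,*c,.146,.016,400,True,"a",(.006,.0115));b=ortho(p,*c,.104,.016,400,True,"b",(.006,.0115))
cv2.imwrite("pics/o2.png",np.hstack([a,b]))
p=dict(pickle.load(open("pics/top0.pkl","rb")))
c=p["color"].astype(float);p["color"]=np.clip(255*(c/255)**.6,0,255).astype(np.uint8)
a=ortho(p,*(.5600,-.1605),.058,.075,400,False,"a",(.046,));b=ortho(p,*(.56,-.1605),.078,.075,400,False,"b",(.052,))
cv2.imwrite("pics/o3.png",np.hstack([a,b]))
```

```text
(no output)
```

View pics/o2.png

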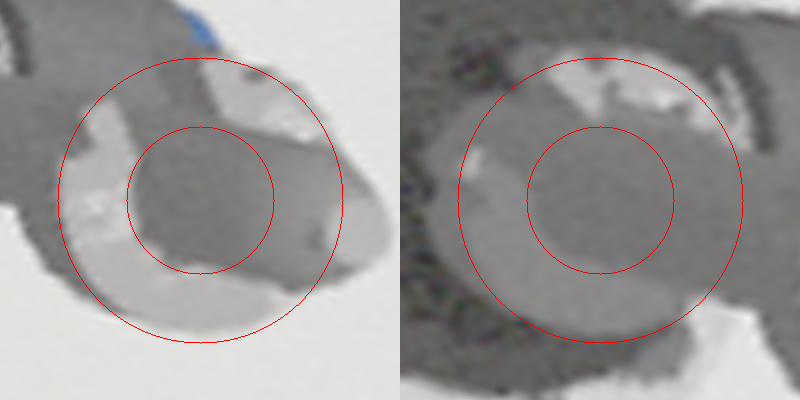

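View pics/o3.png

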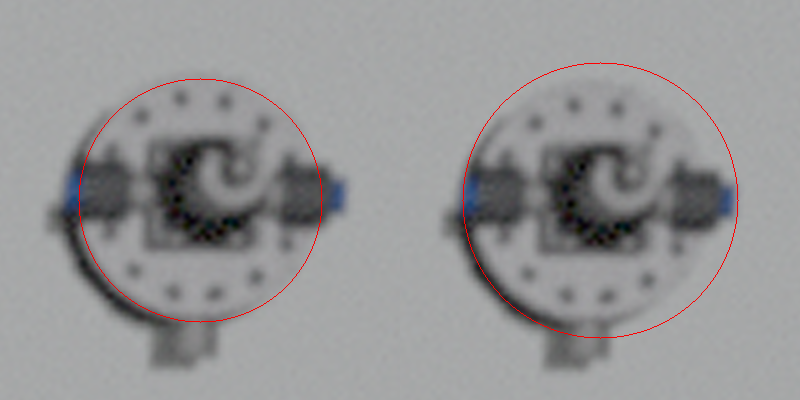

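Run:
```python
from h import *
p=pickle.load(open("pics/w1.pkl","rb"));W=cloudf(p)
M=(W[...,2]>.008)&(W[...,2]<.09)&(np.hypot(W[...,0]-.57,W[...,1]-.29)<.06)&(p["depth"]>0)
q=W[M];print(len(q),q.min(0),q.max(0))
for a in np.arange(.01,.08,.01):
    m=q[(q[:,2]>a)&(q[:,2]<a+.01)]
    if len(m): print(a.round(2),len(m),m.mean(0).round(4),m.min(0).round(4),m.max(0).round(4))
c=q[q[:,2]>.058].mean(0)
t=dict(pickle.load(open("pics/top0.pkl","rb")));t["color"]=np.clip(255*(t["color"]/255.)**.6,0,255).astype(np.uint8)
a=ortho(p,.57,.29,.066,.04,400,True,"a",(.018,));b=ortho(t,.57,.29,.066,.04,400,False,"b",(.018,))
cv2.imwrite("pics/o4.png",np.hstack([a,b]))
```

```text
1314 [0.54452567 0.23618308 0.00800109] [0.5903274  0.30339234 0.06969867]
0.01 188 [0.5629 0.2802 0.0133] [0.5445 0.2362 0.01  ] [0.5809 0.3034 0.02  ]
0.02 140 [0.5672 0.2781 0.0232] [0.5477 0.2674 0.0201] [0.5811 0.2995 0.0298]
0.03 172 [0.5649 0.2785 0.0345] [0.5463 0.2669 0.0301] [0.5818 0.3031 0.0399]
0.04 200 [0.5644 0.2798 0.0452] [0.5461 0.267  0.04  ] [0.581  0.3027 0.05  ]
0.05 198 [0.5618 0.2863 0.0553] [0.5456 0.2668 0.05  ] [0.5807 0.303  0.06  ]
0.06 358 [0.5655 0.2826 0.0633] [0.5457 0.2667 0.0601] [0.5903 0.3031 0.0697]
```

View pics/o4.png

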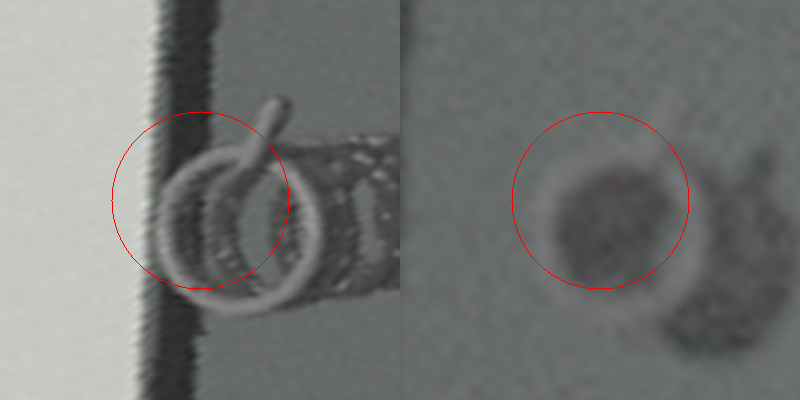

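Request:
send_rows:
  deltas:
    - {"dp": [0.05,0.33,0],"rotation": [0,0,0.03]}
    - {"dp": [0.1,0.67,0],"rotation": [0,0,0.05]}
    - {"dp": [0.14,1.0,0],"rotation": [0,0,0.08]}

```text
clock: 2.83
position: [0.5466, 0.1266, 0.2267]
ee_rot: [0.0, 0.987, -0.162, 0.0]
contact_force: [0.3, 0.3, -0.4]
width: 0.0852
```

Request:
send_rows:
  deltas:
    - {"dp": [0.05,0.33,-0.1],"rotation": [0,0,0.03]}
    - {"dp": [0.1,0.67,-0.3],"rotation": [0,0,0.05]}
    - {"dp": [0.14,1.0,-0.4],"rotation": [0,0,0.07]}
    - {"dp": [0.14,1.0,-0.5],"rotation": [0,0,0.07]}

```text
clock: 3.17
position: [0.5639, 0.2515, 0.1659]
ee_rot: [-0.002, 0.99, -0.142, 0.001]
contact_force: [1.1, -0.4, 0.5]
width: 0.0856
```

Request:
send_rows:
  deltas:
    - {"dp": [0,0.31,0],"rotation": [0,0,0]}
    - {"dp": [0,0.31,0],"rotation": [0,0,0]}
    - {"dp": [0,0.31,0],"rotation": [0,0,0]}

```text
clock: 3.42
position: [0.5632, 0.2843, 0.1662]
ee_rot: [0.0, 0.99, -0.143, -0.0]
contact_force: [0.5, -0.5, -0.3]
width: 0.0853
```

Run:
```python
from h import *
from rig import monitor
s=monitor.get_state();print(s["clock"],s["position"],s["ee_rot"],s["qpos"])
p=snap("wrist","w2");W=cloudf(p)
M=(W[...,2]>.008)&(W[...,2]<.075)&(np.hypot(W[...,0]-.5635,W[...,1]-.284)<.04)&(p["depth"]>0)
q=W[M];print(q.min(0),q.max(0))
for a in np.arange(.01,.08,.01):
    m=q[(q[:,2]>a)&(q[:,2]<a+.01)]
    if len(m): print(a.round(2),len(m),m.mean(0).round(4),m.min(0).round(4),m.max(0).round(4))
a=ortho(p,.5635,.284,.066,.04,400,True,"o5",(.018,.014))
```

```text
3.4167 [0.56324349 0.28428431 0.16619363] [ 3.57607863e-04  9.89709756e-01 -1.43089016e-01 -6.55199486e-05] [ 3.57512095e-01  4.13097902e-01  1.50957930e+00 -6.01070727e-04
  1.21937402e+00  2.21567918e+00]
[0.54568857 0.26787302 0.00800502] [0.59066293 0.30394289 0.06950251]
0.01 340 [0.5597 0.2878 0.0148] [0.5461 0.2682 0.01  ] [0.5815 0.3018 0.0199]
0.02 252 [0.5637 0.288  0.026 ] [0.5465 0.2684 0.02  ] [0.5807 0.3019 0.03  ]
0.03 267 [0.5651 0.2846 0.0347] [0.5466 0.2685 0.0301] [0.5811 0.3017 0.04  ]
0.04 368 [0.5608 0.2856 0.0445] [0.5458 0.2679 0.04  ] [0.5813 0.302  0.0499]
0.05 236 [0.5583 0.2882 0.0551] [0.5477 0.2679 0.0501] [0.581  0.3022 0.06  ]
0.06 1069 [0.5664 0.2846 0.0633] [0.5457 0.268  0.06  ] [0.5907 0.3039 0.0695]
```

View pics/o5.png

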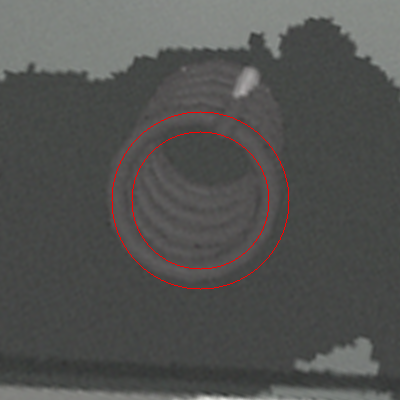

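View pics/w2.png

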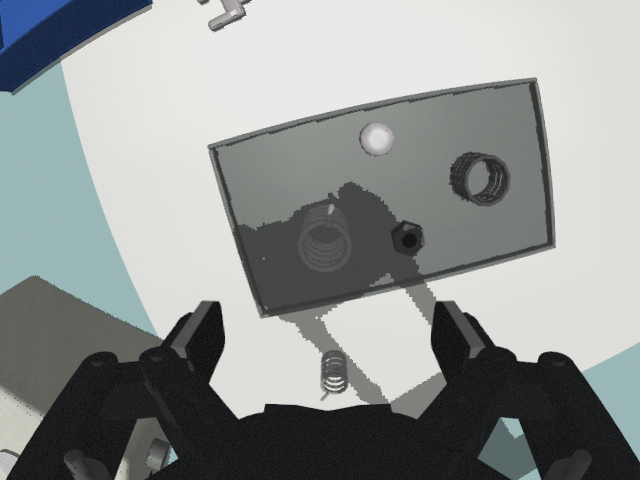

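Run:
```python
from h import *
from scipy.optimize import least_squares
for n in ["w1","w2"]:
    p=pickle.load(open(f"pics/{n}.pkl","rb"));W=cloudf(p)
    M=(W[...,2]>.045)&(W[...,2]<.075)&(np.hypot(W[...,0]-.5635,W[...,1]-.284)<.04)&(p["depth"]>0)
    q=W[M]
    c=np.array([(.5635),(.2850)])
    for i in range(8):
        r=np.hypot(*(q[:,:2]-c).T);s=q[(r<.0195)&(q[:,2]>.062)]
        f=least_squares(lambda c:np.hypot(s[:,0]-c[0],s[:,1]-c[1])-.016,c,loss='soft_l1',f_scale=.001);c=f.x
    d=q[:,:2]-c;l=q[(np.hypot(*d.T)>.0215)];dl=(l[:,:2]-c).mean(0)
    print(n,c,len(l),l.mean(0),np.arctan2(dl[1],dl[0]),np.hypot(*(l[:,:2]-c).T).max(), len(s),np.abs(f.fun).mean(),s[:,2].max())
```

```text
w1 [0.56383262 0.28468712] 26 [0.58659587 0.27399353 0.06708843] -0.4391757732925895 0.02945855085148491 233 0.001029653742431566 0.06969866615005463
w2 [0.56370971 0.28582546] 91 [0.58667309 0.27475813 0.06757374] -0.44910802518138604 0.029581521560000115 706 0.0009314491368844828 0.06941674553614256
```

Request:
send_rows:
  deltas:
    - {"dp": [0.004,0.008,-0.3],"rotation": [0,0,0]}
    - {"dp": [0.004,0.008,-0.6],"rotation": [0,0,0]}
    - {"dp": [0.004,0.008,-0.85],"rotation": [0,0,0]}
    - {"dp": [0.004,0.008,-0.92],"rotation": [0,0,0]}
    - {"dp": [0.004,0.008,-0.92],"rotation": [0,0,0]}

```text
clock: 3.88
position: [0.5623, 0.2827, 0.0539]
ee_rot: [0.002, 0.989, -0.145, -0.002]
contact_force: [-0.1, -0.4, -0.1]
width: 0.0854
```

Request:
send_rows:
  deltas:
    - {"dp": [0,0,0],"rotation": [0,0,0]}
    - {"dp": [0,0,0],"rotation": [0,0,0]}
    - {"dp": [0,0,0],"rotation": [0,0,0]}
    - {"dp": [0,0,0],"rotation": [0,0,0]}
    - {"dp": [0,0,0],"rotation": [0,0,0]}
    - {"dp": [0,0,0],"rotation": [0,0,0]}
    - {"dp": [0,0,0],"rotation": [0,0,0]}
    - {"dp": [0,0,0],"rotation": [0,0,0]}
  fingers: 1
  grip_force: 40

```text
clock: 4.55
position: [0.5648, 0.2854, 0.058]
ee_rot: [-0.001, 0.99, -0.144, 0.002]
contact_force: [-1.2, -0.1, 6.3]
width: 0.0356
```

Request:
send_rows:
  deltas:
    - {"dp": [0,0,0.2],"rotation": [0,0,0]}
    - {"dp": [0,0,0.5],"rotation": [0,0,0]}
    - {"dp": [0,0,0.8],"rotation": [0,0,0]}
    - {"dp": [0,0,1],"rotation": [0,0,0]}
    - {"dp": [0,0,1],"rotation": [0,0,0]}

```text
clock: 4.97
position: [0.567, 0.2864, 0.1828]
ee_rot: [-0.003, 0.99, -0.144, 0.006]
contact_force: [0.9, -0.2, 0.2]
width: 0.0356
```

Run:
```python
from h import *
from rig import monitor
s=monitor.get_state();print(s["clock"],s["position"],s["ee_rot"],s["contact_force"],s["width"])
p=snap("wrist","w3");snap("scene","s3")
crop(p,220,200,440,420,3,"c3")
```

```text
4.9667 [0.56696822 0.2864108  0.1828416 ] [-0.00299953  0.98956959 -0.14391812  0.00553227] [ 0.9072075  -0.19063507  0.16637996] 0.03563606964064102
```

View pics/c3.png

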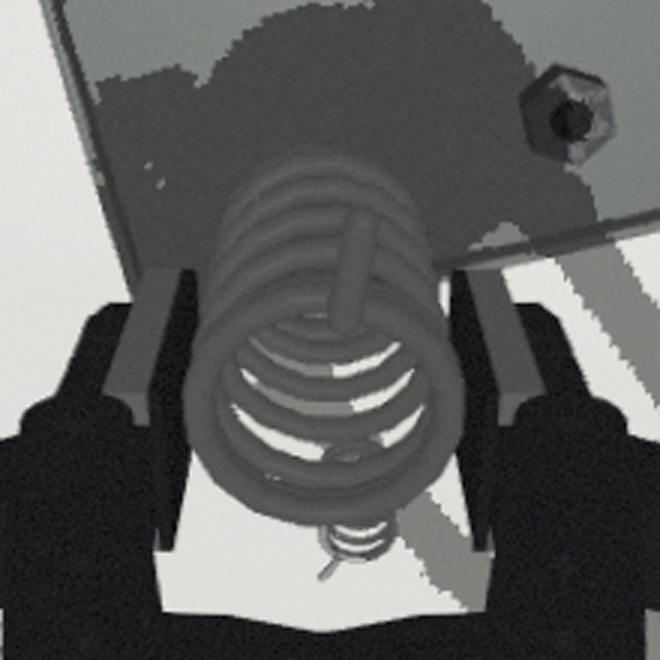

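View pics/s3.png

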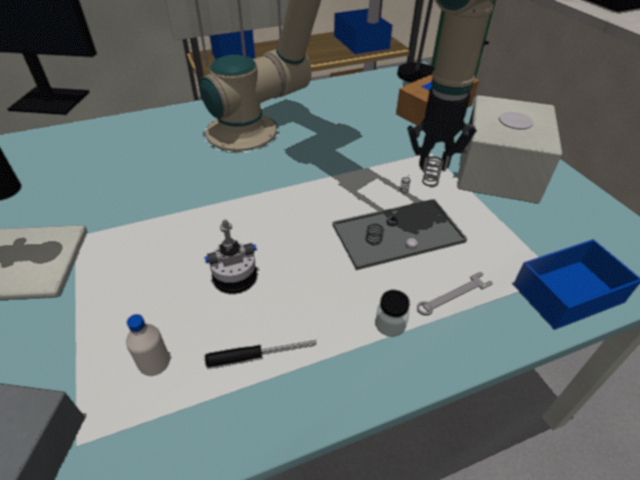

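```bash
cat >> h.py <<'E'
# camera in tool frame (from first shot)
CT=np.array([0.07229,0.0004,-0.12465])
TC=np.array([[-1.05e-3,-.957847,-.287277],[1,-1.378e-3,9.24e-4],[-1.28e-3,-.287276,.957847]]) # tool<-cam
def cloud_tool(p):
    K=p["mtx"];d=p["depth"].astype(float);h,w=d.shape
    u,v=np.meshgrid(np.arange(w),np.arange(h))
    a=(u-K[0][2])/K[0][0];b=(v-K[1][2])/K[1][1];r=np.hypot(a,b)+1e-9
    s=np.where(r<1.45,np.tan(np.minimum(r,1.45)),0)/r
    c=np.stack([a*s*d,b*s*d,d],-1)
    return c@TC.T+CT
def held(p):
    from scipy.optimize import least_squares
    W=cloud_tool(p);K=0
    M=(np.abs(W[...,1])<.0185)&(W[...,2]<.06)&(W[...,2]>-.03)&(W[...,0]>-.03)&(W[...,0]<.04)&(p["depth"]>0)
    q=W[M];zt=np.sort(q[:,2])[20]
    c=np.zeros(2);
    for i in range(8):
        r=np.hypot(*(q[:,:2]-c).T);s=q[(r<.0195)&(r>.012)&(q[:,2]<zt+.006)]
        f=least_squares(lambda c:np.hypot(s[:,0]-c[0],s[:,1]-c[1])-.016,c,loss='soft_l1',f_scale=.001);c=f.x
    l=q[(np.hypot(*(q[:,:2]-c).T)>.0215)&(q[:,2]<zt+.008)];dl=(l[:,:2]-c).mean(0)
    # side: rows of outer coil
    for z0 in (0.01,.02,.03,.04):
        t=q[(q[:,2]>z0)&(q[:,2]<z0+.012)]
        if len(t)>20:print("side",z0,t[:,0].max().round(4),t[:,1].min().round(4),t[:,1].max().round(4))
    return dict(c=c,ztop=zt,n=len(s),leg=np.arctan2(dl[1],dl[0]),nl=len(l),legmean=l.mean(0))
E
python3 - <<'E'
from h import *
p=pickle.load(open("pics/w3.pkl","rb"));print(held(p))
E
```

```text
side 0.01 0.0158 -0.0185 0.0185
side 0.02 0.0157 -0.0177 0.0178
side 0.03 0.0158 -0.0178 0.0174
side 0.04 0.016 -0.0174 0.0175
{'c': array([ 0.00076549, -0.0027655 ]), 'ztop': np.float64(-0.021271014540712466), 'n': 349, 'leg': np.float64(1.652709810443258), 'nl': 142, 'legmean': array([-0.00095607,  0.0182043 , -0.01781821])}
```

```bash
cat >> h.py <<'E'
def held2(p,b=.0145,pr=True):
    from scipy.optimize import least_squares
    W=cloud_tool(p)
    M=(np.abs(W[...,1])<b)&(W[...,2]<.07)&(W[...,2]>-.03)&(W[...,0]>-.03)&(W[...,0]<.04)&(p["depth"]>0)
    q=W[M]
    h=np.histogram(q[:,2],bins=np.arange(-.03,.06,.002))
    if pr: print(list(zip((h[1][:-1]*1000).round(0).astype(int),h[0])))
    l=q[(q[:,0]>.019)&(q[:,2]<.005)&(q[:,2]>-.02)]
    zc=np.median(l[:,2]) if len(l) else -.01
    s=q[(q[:,2]<zc+.003)&(q[:,2]>zc-.005)&(q[:,0]<.0)]
    f=least_squares(lambda c:np.hypot(s[:,0]-c[0],s[:,1]-c[1])-.016,[-.002,0],loss='soft_l1',f_scale=.001);c=f.x
    a=np.polyfit(l[:,0],l[:,1],1)
    dl=l[:,:2].mean(0)-c
    return dict(c=c.round(4),legz=zc.round(4),nl=len(l),legdir=np.arctan(a[0]).round(3),legang=np.arctan2(dl[1],dl[0]).round(3),legmax=np.hypot(*(l[:,:2]-c).T).max().round(4),ns=len(s),smin=s.min(0).round(4),smax=s.max(0).round(4))
E
python3 - <<'E'
from h import *
p=pickle.load(open("pics/w3.pkl","rb"));print(held2(p))
E
```

```text
[(np.int64(-30), np.int64(0)), (np.int64(-28), np.int64(0)), (np.int64(-26), np.int64(0)), (np.int64(-24), np.int64(0)), (np.int64(-22), np.int64(0)), (np.int64(-20), np.int64(0)), (np.int64(-18), np.int64(0)), (np.int64(-16), np.int64(0)), (np.int64(-14), np.int64(5)), (np.int64(-12), np.int64(365)), (np.int64(-10), np.int64(115)), (np.int64(-8), np.int64(537)), (np.int64(-6), np.int64(1215)), (np.int64(-4), np.int64(389)), (np.int64(-2), np.int64(188)), (np.int64(0), np.int64(129)), (np.int64(2), np.int64(326)), (np.int64(4), np.int64(209)), (np.int64(6), np.int64(206)), (np.int64(8), np.int64(295)), (np.int64(10), np.int64(176)), (np.int64(12), np.int64(166)), (np.int64(14), np.int64(326)), (np.int64(16), np.int64(205)), (np.int64(18), np.int64(173)), (np.int64(20), np.int64(282)), (np.int64(22), np.int64(127)), (np.int64(24), np.int64(128)), (np.int64(26), np.int64(266)), (np.int64(28), np.int64(155)), (np.int64(30), np.int64(138)), (np.int64(32), np.int64(267)), (np.int64(34), np.int64(130)), (np.int64(36), np.int64(76)), (np.int64(38), np.int64(212)), (np.int64(40), np.int64(95)), (np.int64(42), np.int64(113)), (np.int64(44), np.int64(315)), (np.int64(46), np.int64(155)), (np.int64(48), np.int64(86)), (np.int64(50), np.int64(47)), (np.int64(52), np.int64(2)), (np.int64(54), np.int64(0)), (np.int64(56), np.int64(0))]
{'c': array([-0.0019, -0.0003]), 'legz': np.float64(-0.0105), 'nl': 297, 'legdir': np.float64(0.155), 'legang': np.float64(0.177), 'legmax': np.float64(0.03), 'ns': 1, 'smin': array([-0.0086,  0.0143, -0.0077]), 'smax': array([-0.0086,  0.0143, -0.0077])}
```

Run:
```python
from h import *
from scipy.optimize import least_squares
p=pickle.load(open("pics/w3.pkl","rb"));W=cloud_tool(p)
ok=(p["depth"]>0)&(np.abs(W[...,1])<.0145)
for z0,z1 in [(-.009,-.003),(-.003,.004),(.005,.012),(.012,.02),(.02,.03),(.03,.04),(.04,.05)]:
    q=W[ok&(W[...,2]>z0)&(W[...,2]<z1)&(np.hypot(W[...,0],W[...,1])<.022)]
    print(z0,len(q),"x",q[:,0].min().round(4),q[:,0].max().round(4),"near y0:",[q[np.abs(q[:,1])<.003][:,0].min().round(4),q[np.abs(q[:,1])<.003][:,0].max().round(4)])
    s=q
    f=least_squares(lambda c:np.hypot(s[:,0]-c[0],s[:,1]-c[1])-.016,[-.002,0],loss='soft_l1',f_scale=.001);print("  ",f.x.round(4),np.abs(f.fun).mean().round(4))
    o=q[q[:,0]>.008]
    if len(o)>20:
        f=least_squares(lambda c:np.hypot(o[:,0]-c[0],o[:,1]-c[1])-.0178,[-.002,0],loss='soft_l1',f_scale=.0005);print("  outer",f.x.round(4),np.abs(f.fun).mean().round(4))
```

```text
-0.009 1959 x -0.019 0.0203 near y0: [np.float64(-0.0189), np.float64(0.0203)]
   [-0.001   0.0006] 0.001
  outer [-0.0033  0.0006] 0.0009
-0.003 830 x -0.0193 0.0164 near y0: [np.float64(-0.0193), np.float64(0.0164)]
   [-0.0003  0.0001] 0.0007
  outer [-0.0023  0.0005] 0.0002
0.005 746 x -0.0167 0.0165 near y0: [np.float64(-0.0163), np.float64(0.0165)]
   [-0.0012  0.0007] 0.0009
  outer [-0.0034  0.0003] 0.0009
0.012 870 x -0.02 0.015 near y0: [np.float64(-0.02), np.float64(0.015)]
   [-0.001   0.0005] 0.0009
  outer [-0.0033  0.0011] 0.0006
0.02 958 x -0.0193 0.0157 near y0: [np.float64(-0.0193), np.float64(0.0157)]
   [-0.0012  0.0002] 0.0009
  outer [-0.0032  0.0001] 0.0009
0.03 823 x -0.0197 0.0158 near y0: [np.float64(-0.0197), np.float64(0.0158)]
   [-0.0014  0.0002] 0.0009
  outer [-0.0035  0.0003] 0.0008
0.04 764 x -0.0185 0.016 near y0: [np.float64(-0.0179), np.float64(0.016)]
   [-0.001   0.0002] 0.0008
  outer [-0.0031  0.0001] 0.0008
```

Request:
send_rows:
  deltas:
    - {"dp": [0,-0.31,0.15],"rotation": [0,0,0.14]}
    - {"dp": [0,-0.62,0.3],"rotation": [0,0,0.28]}
    - {"dp": [0,-0.925,0.45],"rotation": [0,0,0.41]}

```text
clock: 5.32
position: [0.562, 0.173, 0.2278]
ee_rot: [0.001, 0.999, -0.039, -0.003]
contact_force: [0.2, -0.1, -0.3]
width: 0.0355
```

Request:
send_rows:
  deltas:
    - {"dp": [0,-0.31,0],"rotation": [0,0,0.14]}
    - {"dp": [0,-0.62,0],"rotation": [0,0,0.28]}
    - {"dp": [0,-0.925,0],"rotation": [0,0,0.41]}

```text
clock: 5.57
position: [0.5623, 0.0614, 0.2282]
ee_rot: [-0.0, 0.998, 0.062, -0.002]
contact_force: [-0.2, 0.2, -0.6]
width: 0.0352
```

Request:
send_rows:
  deltas:
    - {"dp": [0,-0.31,0],"rotation": [0,0,0.14]}
    - {"dp": [0,-0.62,0],"rotation": [0,0,0.28]}
    - {"dp": [-0.01,-0.925,0],"rotation": [0,0,0.41]}

```text
clock: 5.82
position: [0.5611, -0.0496, 0.2278]
ee_rot: [-0.001, 0.986, 0.164, -0.002]
contact_force: [0.7, -0.0, -0.4]
width: 0.0352
```

Request:
send_rows:
  deltas:
    - {"dp": [0,-0.31,0],"rotation": [0,0,0.14]}
    - {"dp": [0,-0.62,0],"rotation": [0,0,0.28]}
    - {"dp": [-0.007,-0.85,0],"rotation": [0,0,0.41]}
    - {"dp": [-0.007,-0.925,0],"rotation": [0,0,0.41]}
    - {"dp": [-0.007,-0.925,0],"rotation": [0,0,0.41]}
    - {"dp": [-0.007,-0.925,0],"rotation": [0,0,0.41]}
    - {"dp": [-0.007,-0.925,0],"rotation": [0,0,0.41]}

```text
clock: 6.4
position: [0.5612, -0.1574, 0.229]
ee_rot: [-0.001, 0.965, 0.262, -0.001]
contact_force: [-0.1, 0.1, 0.0]
width: 0.0354
```

Run:
```python
from h import *
from rig import monitor
s=monitor.get_state();print(s["clock"],s["position"],s["ee_rot"],s["contact_force"],s["width"],s["qpos"])
p=snap("wrist","w4")
crop(p,220,170,440,390,3,"c4")
snap("scene","s4");snap("top","t4")
```

```text
6.4 [ 0.56117572 -0.15738866  0.22897568] [-1.12790893e-03  9.64938229e-01  2.62473836e-01 -6.53203665e-04] [-0.05820044  0.05605607  0.0093535 ] 0.035359834243920286 [-3.93382271e-01  3.01204259e-01  1.52206678e+00  1.01516478e-03
  1.32073585e+00  6.45991120e-01]
```

View pics/c4.png

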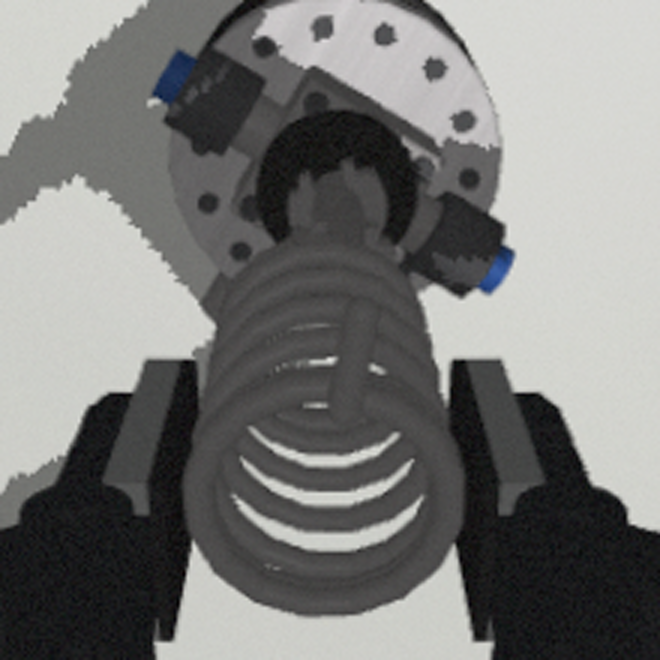

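Run:
```python
from h import *
p=dict(pickle.load(open("pics/w4.pkl","rb")))
p["color"]=np.clip(255*(p["color"]/255.)**.5,0,255).astype(np.uint8)
c=(.5605,-.1600)
a=ortho(p,*c,.146,.025,400,True,"a",(.006,.0115));b=ortho(p,*c,.090,.025,400,True,"b",(.02,))
cv2.imwrite("pics/o6.png",np.hstack([a,b]))
w=dict(pickle.load(open("pics/w1.pkl","rb")));w["color"]=np.clip(255*(w["color"]/255.)**.5,0,255).astype(np.uint8)
a=ortho(w,*c,.058,.05,400,True,"a",(.046,));b=ortho(p,*c,.058,.05,400,True,"b",(.046,))
cv2.imwrite("pics/o7.png",np.hstack([a,b]))
print(held2(p,pr=False))
# frame check
s_p=np.array([.56117572,-.15738866,.22897568]);T=R.from_quat([.964938,.262474,-.000653,-.001128]).as_matrix()
Rm,t=ext(p);print("cam tool",T.T@(-Rm.T@t-s_p));print(T.T@Rm.T)
```

```text
{'c': array([-0.0008, -0.0001]), 'legz': np.float64(-0.0105), 'nl': 295, 'legdir': np.float64(0.15), 'legang': np.float64(0.181), 'legmax': np.float64(0.0292), 'ns': 3, 'smin': array([-0.0157,  0.0057, -0.0081]), 'smax': array([-0.0099,  0.0132, -0.0077])}
cam tool [ 7.23386219e-02 -1.07441533e-05 -1.23756583e-01]
[[-9.85308630e-04 -9.57949816e-01 -2.86934102e-01]
 [ 9.99999306e-01 -7.58764612e-04 -9.00727811e-04]
 [ 6.45136598e-04 -2.86934791e-01  9.57949899e-01]]
```

View pics/o6.png

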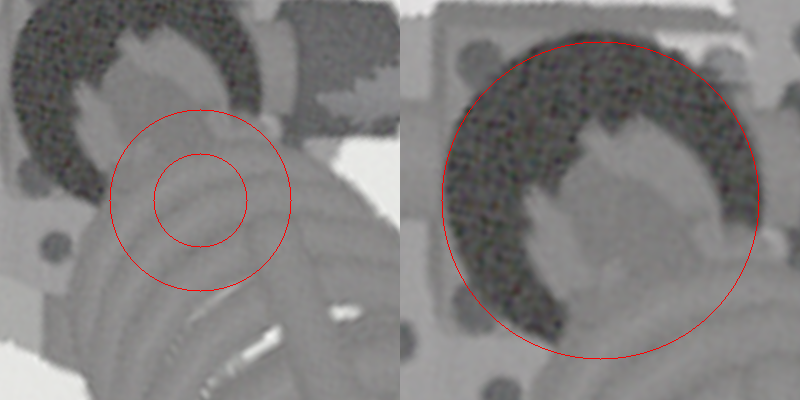

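View pics/o7.png

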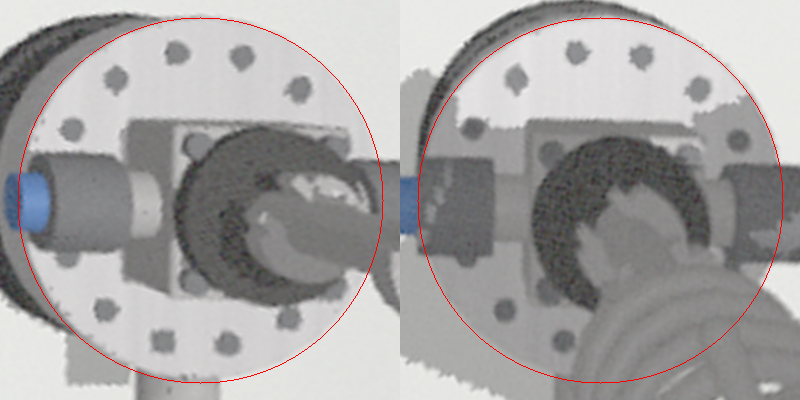

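Run:
```python
from h import *
p=dict(pickle.load(open("pics/w4.pkl","rb")))
p["color"]=np.clip(255*(p["color"]/255.)**.45,0,255).astype(np.uint8)
c=(.5610,-.1600)
a=ortho(p,*c,.104,.016,400,True,"a",(.006,.0115));
for ang in (.6,.8,1.0): cv2.line(a,(200,200),(int(200-190*np.sin(ang)),int(200-190*np.cos(ang))),(0,255,0),1)
b=ortho(p,*c,.098,.016,400,True,"b",(.006,.0115))
cv2.imwrite("pics/o8.png",np.hstack([a,b]))
for n in ("s4","t4"):
    q=pickle.load(open(f"pics/{n}.pkl","rb"));u=proj(q,[c[0],c[1],.17])[0];print(n,u)
    x,y=int(u[0]),int(u[1]);crop(q,x-50,y-50,x+50,y+50,4,"c_"+n)
a=cv2.imread("pics/c_s4.png");b=cv2.imread("pics/c_t4.png");cv2.imwrite("pics/c5.png",np.hstack([a,b]))
```

```text
s4 [223.81092619 216.85456059]
t4 [407.41771094 261.59809524]
```

View pics/o8.png

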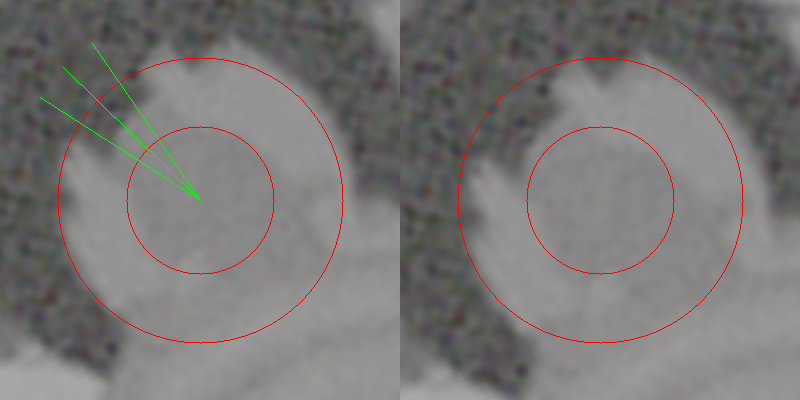

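View pics/c5.png

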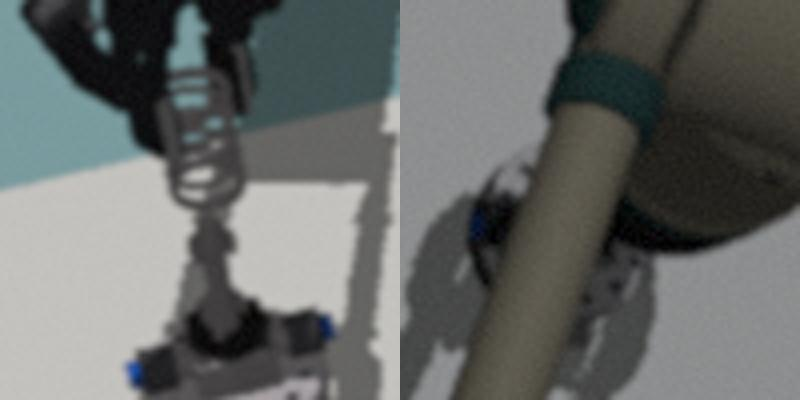

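Request:
send_rows:
  deltas:
    - {"dp": [0.005,0,0],"rotation": [0,0,0]}
    - {"dp": [0.005,0,0],"rotation": [0,0,0]}
    - {"dp": [0.005,0,0],"rotation": [0,0,0]}
    - {"dp": [0.005,0,0],"rotation": [0,0,0]}

```text
clock: 6.88
position: [0.5623, -0.1587, 0.2301]
ee_rot: [0.0, 0.965, 0.263, 0.0]
contact_force: [-0.9, 0.3, -0.7]
width: 0.0352
```

Request:
send_rows:
  deltas:
    - {"dp": [0,0,-0.06],"rotation": [0,0,0]}
    - {"dp": [0,0,-0.1],"rotation": [0,0,0]}
    - {"dp": [0,0,-0.13],"rotation": [0,0,0]}
    - {"dp": [0,0,-0.16],"rotation": [0,0,0]}
    - {"dp": [0,0,-0.19],"rotation": [0,0,0]}
    - {"dp": [0,0,-0.21],"rotation": [0,0,0]}
    - {"dp": [0,0,-0.21],"rotation": [0,0,0]}
    - {"dp": [0,0,-0.21],"rotation": [0,0,0]}

```text
clock: 7.55
position: [0.5623, -0.1591, 0.2046]
ee_rot: [-0.0, 0.965, 0.262, -0.0]
contact_force: [0.5, 0.6, -0.7]
width: 0.0353
```

Run:
```python
from h import *
from rig import monitor
s=monitor.get_state();print(s["clock"],s["position"],s["ee_rot"],s["contact_force"],s["moment"])
p=snap("wrist","w5");q=snap("scene","s5")
p["color"]=np.clip(255*(p["color"]/255.)**.6,0,255).astype(np.uint8)
crop(p,270,220,390,370,4,"c5")
a=cv2.imread("pics/c5.png")
x,y=224,217;crop(q,x-40,y-40,x+40,y+40,5,"c6");b=cv2.imread("pics/c6.png")
b=cv2.copyMakeBorder(b,0,a.shape[0]-b.shape[0],0,0,0) if b.shape[0]<a.shape[0] else b
cv2.imwrite("pics/c7.png",np.hstack([a,b[:a.shape[0]]])[:600,:800]);
```

```text
7.55 [ 0.56225716 -0.15907004  0.20459064] [-2.00219636e-05  9.64996824e-01  2.62261557e-01 -7.55390111e-05] [ 0.4808509   0.64229646 -0.69919194] [-0.00818799 -0.01119841 -0.01853954]
```

View pics/c7.png

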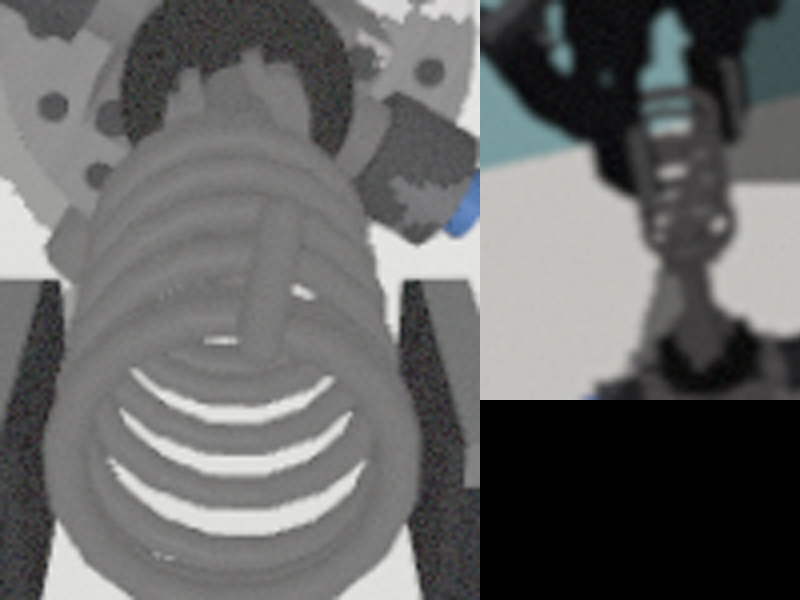

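Request:
send_rows:
  deltas:
    - {"dp": [0,0,-0.02],"rotation": [0,0,0]}
    - {"dp": [0,0,-0.04],"rotation": [0,0,0]}
    - {"dp": [0,0,-0.06],"rotation": [0,0,0]}
    - {"dp": [0,0,-0.065],"rotation": [0,0,0]}
    - {"dp": [0,0,-0.065],"rotation": [0,0,0]}

```text
clock: 8.07
position: [0.5621, -0.1589, 0.1965]
ee_rot: [-0.0, 0.965, 0.262, -0.0]
contact_force: [-0.2, -0.2, -0.8]
width: 0.0354
```

Request:
send_rows:
  deltas:
    - {"dp": [0,0,-0.01],"rotation": [0,0,0]}
    - {"dp": [0,0,-0.02],"rotation": [0,0,0]}
    - {"dp": [0,0,-0.03],"rotation": [0,0,0]}
    - {"dp": [0,0,-0.03],"rotation": [0,0,0]}

```text
clock: 8.4
position: [0.5621, -0.159, 0.193]
ee_rot: [-0.0, 0.965, 0.262, -0.0]
contact_force: [0.5, 0.9, 0.3]
width: 0.0355
```

Request:
send_rows:
  deltas:
    - {"dp": [0,0,-0.01],"rotation": [0,0,0]}
    - {"dp": [0,0,-0.02],"rotation": [0,0,0]}
    - {"dp": [0,0,-0.03],"rotation": [0,0,0]}
    - {"dp": [0,0,-0.035],"rotation": [0,0,0]}
    - {"dp": [0,0,-0.035],"rotation": [0,0,0]}

```text
clock: 8.82
position: [0.5621, -0.159, 0.1889]
ee_rot: [-0.0, 0.965, 0.262, -0.0]
contact_force: [0.1, -0.7, -0.8]
width: 0.0355
```

Request:
send_rows:
  deltas:
    - {"dp": [0,0,-0.01],"rotation": [0,0,0]}
    - {"dp": [0,0,-0.02],"rotation": [0,0,0]}
    - {"dp": [0,0,-0.035],"rotation": [0,0,0]}
    - {"dp": [0,0,-0.05],"rotation": [0,0,0]}
    - {"dp": [0,0,-0.06],"rotation": [0,0,0]}
    - {"dp": [0,0,-0.06],"rotation": [0,0,0]}

```text
clock: 9.32
position: [0.562, -0.1589, 0.1815]
ee_rot: [-0.0, 0.965, 0.262, -0.0]
contact_force: [0.2, 0.6, 0.2]
width: 0.0353
```

Request:
send_rows:
  deltas:
    - {"dp": [0,0,-0.02],"rotation": [0,0,0.08]}
    - {"dp": [0,0,-0.04],"rotation": [0,0,0.16]}
    - {"dp": [0,0.001,-0.06],"rotation": [0,0,0.25]}
    - {"dp": [-0.001,0.001,-0.06],"rotation": [0,0,0.35]}
    - {"dp": [-0.002,0.002,-0.06],"rotation": [0,0,0.35]}

```text
clock: 9.73
position: [0.562, -0.1588, 0.1746]
ee_rot: [-0.0, 0.938, 0.346, -0.0]
contact_force: [-0.6, -0.3, -0.3]
width: 0.0352
```

Run:
```python
from rig import monitor
s=monitor.get_state();print(s["clock"],s["position"],s["contact_force"],s["moment"])
```

```text
9.7333 [ 0.56195863 -0.15877224  0.1745731 ] [-0.60630029 -0.33412156 -0.28145791] [-0.03925094  0.04455712  0.02823837]
```

Request:
send_rows:
  deltas:
    - {"dp": [0,0,-0.02],"rotation": [0,0,0.15]}
    - {"dp": [-0.001,0.001,-0.05],"rotation": [0,0,0.3]}
    - {"dp": [-0.002,0.002,-0.08],"rotation": [0,0,0.45]}
    - {"dp": [-0.003,0.004,-0.1],"rotation": [0,0,0.56]}
    - {"dp": [-0.003,0.004,-0.11],"rotation": [0,0,0.56]}
    - {"dp": [-0.003,0.004,-0.11],"rotation": [0,0,0.56]}

```text
clock: 10.23
position: [0.5615, -0.1583, 0.1613]
ee_rot: [-0.0, 0.881, 0.472, -0.0]
contact_force: [-0.2, -0.1, -0.7]
width: 0.0355
```

Run:
```python
from h import *
from rig import monitor
s=monitor.get_state();print(s["clock"],s["position"],s["contact_force"],s["moment"])
p=snap("wrist","w6");q=snap("scene","s6")
p["color"]=np.clip(255*(p["color"]/255.)**.6,0,255).astype(np.uint8)
crop(p,270,220,390,370,4,"c5")
a=cv2.imread("pics/c5.png")
x,y=224,217;crop(q,x-40,y-40,x+40,y+40,5,"c6");b=cv2.imread("pics/c6.png")
b=cv2.copyMakeBorder(b,0,a.shape[0]-b.shape[0],0,0,0)
cv2.imwrite("pics/c8.png",np.hstack([a,b[:a.shape[0]]])[:600,:800]);print(held2(p,pr=False))
```

```text
10.2333 [ 0.56154528 -0.15827327  0.16131819] [-0.1750014  -0.09196157 -0.7130253 ] [-0.03663429  0.0100721   0.01365635]
{'c': array([-0.0006,  0.0001]), 'legz': np.float64(-0.0105), 'nl': 293, 'legdir': np.float64(0.159), 'legang': np.float64(0.172), 'legmax': np.float64(0.029), 'ns': 1, 'smin': array([-0.0166, -0.0009, -0.0076]), 'smax': array([-0.0166, -0.0009, -0.0076])}
```

View pics/c8.png

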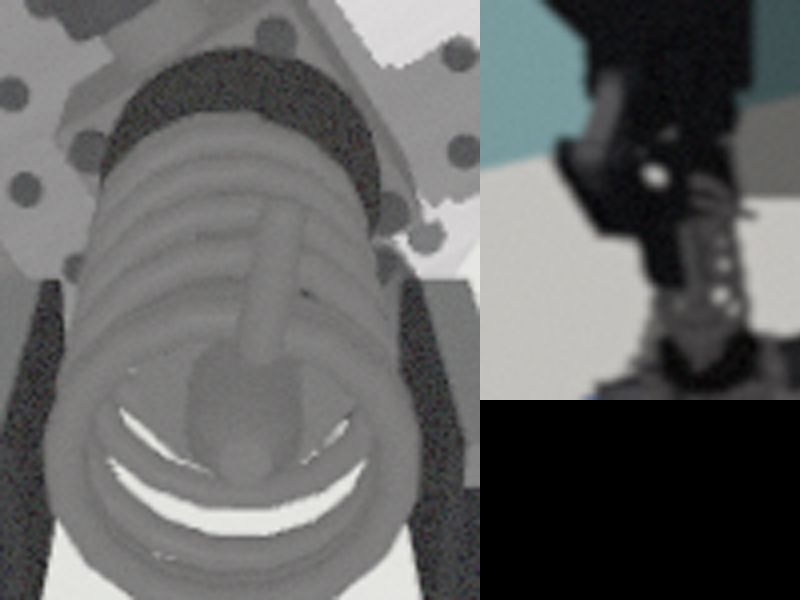

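Request:
send_rows:
  deltas:
    - {"dp": [0.006,-0.004,-0.01],"rotation": [0,0,0]}
    - {"dp": [0.006,-0.004,-0.02],"rotation": [0,0,0]}
    - {"dp": [0.006,-0.004,-0.035],"rotation": [0,0,0]}
    - {"dp": [0.006,-0.004,-0.05],"rotation": [0,0,0]}
    - {"dp": [0.006,-0.004,-0.05],"rotation": [0,0,0]}

```text
clock: 10.75
position: [0.5621, -0.1587, 0.155]
ee_rot: [-0.0, 0.881, 0.473, -0.0]
contact_force: [-0.8, 0.2, -0.4]
width: 0.0353
```

Request:
send_rows:
  deltas:
    - {"dp": [0,0,-0.008],"rotation": [0,0,0]}
    - {"dp": [0,0,-0.016],"rotation": [0,0,0]}
    - {"dp": [0,0,-0.025],"rotation": [0,0,0]}
    - {"dp": [0,0,-0.025],"rotation": [0,0,0]}

```text
clock: 11.08
position: [0.5623, -0.1587, 0.1523]
ee_rot: [-0.0, 0.881, 0.473, -0.0]
contact_force: [0.2, -0.5, -0.8]
width: 0.035
```

Request:
send_rows:
  deltas:
    - {"dp": [0,0,-0.01],"rotation": [0,0,0]}
    - {"dp": [0,0,-0.02],"rotation": [0,0,0]}
    - {"dp": [0,0,-0.03],"rotation": [0,0,0]}
    - {"dp": [0,0,-0.035],"rotation": [0,0,0]}
    - {"dp": [0,0,-0.035],"rotation": [0,0,0]}

```text
clock: 11.5
position: [0.5623, -0.1587, 0.1481]
ee_rot: [-0.0, 0.881, 0.473, -0.0]
contact_force: [0.2, 0.2, -0.0]
width: 0.0352
```

Request:
send_rows:
  deltas:
    - {"dp": [0,0,-0.01],"rotation": [0,0,0]}
    - {"dp": [0,0,-0.02],"rotation": [0,0,0]}
    - {"dp": [0,0,-0.025],"rotation": [0,0,0]}
    - {"dp": [0,0,-0.025],"rotation": [0,0,0]}

```text
clock: 11.83
position: [0.5623, -0.1588, 0.1451]
ee_rot: [-0.0, 0.881, 0.473, -0.0]
contact_force: [-0.4, -0.0, -0.2]
width: 0.0351
```

Request:
send_rows:
  deltas:
    - {"dp": [0,0,-0.01],"rotation": [0,0,0]}
    - {"dp": [0,0,-0.018],"rotation": [0,0,0]}
    - {"dp": [0,0,-0.018],"rotation": [0,0,0]}
    - {"dp": [0,0,-0.018],"rotation": [0,0,0]}

```text
clock: 12.17
position: [0.5625, -0.1588, 0.1434]
ee_rot: [0.0, 0.881, 0.473, 0.0]
contact_force: [0.4, -0.0, 1.8]
width: 0.0353
```

Request:
send_rows:
  deltas:
    - {"dp": [0,0,-0.005],"rotation": [0,0,0]}
    - {"dp": [0,0,-0.01],"rotation": [0,0,0]}
    - {"dp": [0,0,-0.01],"rotation": [0,0,0]}

```text
clock: 12.42
position: [0.5625, -0.1588, 0.1425]
ee_rot: [0.0, 0.881, 0.473, 0.0]
contact_force: [-1.2, 0.5, 4.9]
width: 0.0356
```

Request:
send_rows:
  deltas:
    - {"dp": [0,-0.001,0.004],"rotation": [0,0,-0.16]}
    - {"dp": [0.001,-0.002,0.004],"rotation": [0,0,-0.33]}
    - {"dp": [0.002,-0.004,0.004],"rotation": [0,0,-0.5]}
    - {"dp": [0.002,-0.005,0.004],"rotation": [0,0,-0.67]}
    - {"dp": [0.003,-0.006,0.004],"rotation": [0,0,-0.84]}
    - {"dp": [0.003,-0.008,0.004],"rotation": [0,0,-1]}
    - {"dp": [0.003,-0.008,0.004],"rotation": [0,0,-1]}

```text
clock: 13.0
position: [0.5635, -0.16, 0.1429]
ee_rot: [0.001, 0.971, 0.24, 0.001]
contact_force: [0.2, 0.0, 3.2]
width: 0.0352
```

Run:
```python
from h import *
from rig import monitor
s=monitor.get_state();print(s["clock"],s["position"],s["ee_rot"],s["contact_force"],s["moment"])
p=snap("wrist","w7")
p["color"]=np.clip(255*(p["color"]/255.)**.6,0,255).astype(np.uint8)
crop(p,230,190,430,370,3,"c9");print(held2(p,pr=False))
```

```text
13.0 [ 0.56354737 -0.15995583  0.14293856] [5.62546842e-04 9.70795938e-01 2.39904394e-01 9.00686485e-04] [0.18117346 0.03586597 3.22022512] [-0.04811538 -0.16978353 -0.02482465]
{'c': array([-0.0166, -0.0002]), 'legz': np.float64(-0.0106), 'nl': 294, 'legdir': np.float64(0.151), 'legang': np.float64(0.111), 'legmax': np.float64(0.0448), 'ns': 97, 'smin': array([-0.0055, -0.0059, -0.0155]), 'smax': array([-0.    ,  0.0059, -0.0078])}
```

View pics/c9.png

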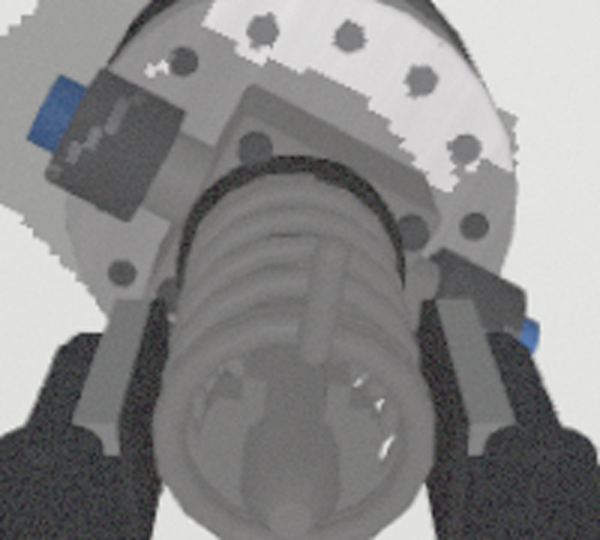

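Request:
send_rows:
  deltas:
    - {"dp": [-0.002,0,0],"rotation": [0,0,-0.12]}
    - {"dp": [-0.003,-0.002,0],"rotation": [0,0,-0.24]}
    - {"dp": [-0.003,-0.002,0],"rotation": [0,0,-0.3]}
    - {"dp": [-0.003,-0.002,0],"rotation": [0,0,-0.3]}

```text
clock: 13.38
position: [0.563, -0.1602, 0.1429]
ee_rot: [0.001, 0.986, 0.168, 0.001]
contact_force: [0.3, 0.1, 3.3]
width: 0.0353
```

```bash
cat > st.py <<'E'
from rig import monitor
import numpy as np
s=monitor.get_state();print(s["clock"],s["position"].round(4),"psi",2*np.arctan2(s["ee_rot"][2],s["ee_rot"][1]),s["contact_force"].round(2),s["moment"].round(3),"q6",s["effort"][5])
E
python3 st.py
```

```text
13.3833 [ 0.563  -0.1602  0.1429] psi 0.3372151224575103 [0.34 0.14 3.28] [-0.071 -0.188 -0.023] q6 0.22451987955719233
```

Request:
send_rows:
  deltas:
    - {"dp": [0,0,0],"rotation": [0,0,-0.08]}
    - {"dp": [0,0,0],"rotation": [0,0,-0.15]}
    - {"dp": [0,0,0],"rotation": [0,0,-0.15]}

```text
clock: 13.63
position: [0.5629, -0.1602, 0.1428]
ee_rot: [0.0, 0.991, 0.131, 0.001]
contact_force: [1.4, -0.8, 4.6]
width: 0.0351
```

```bash
python3 st.py
```

```text
13.6333 [ 0.5629 -0.1602  0.1428] psi 0.2623687044975625 [ 1.39 -0.76  4.64] [-0.099 -0.175 -0.037] q6 0.23946980014443398
```

Request:
send_rows:
  deltas:
    - {"dp": [0,0,0],"rotation": [0,0,-0.08]}
    - {"dp": [0,0,0],"rotation": [0,0,-0.15]}
    - {"dp": [0,0,0],"rotation": [0,0,-0.15]}

```text
clock: 13.88
position: [0.5628, -0.1602, 0.1427]
ee_rot: [0.0, 0.996, 0.094, 0.0]
contact_force: [1.6, 0.5, 3.3]
width: 0.0355
```

```bash
python3 st.py
```

```text
13.8833 [ 0.5628 -0.1602  0.1427] psi 0.1875783698072501 [1.6  0.53 3.34] [-0.138 -0.145 -0.057] q6 0.23836671374738216
```

Request:
send_rows:
  deltas:
    - {"dp": [0,0,0],"rotation": [0,0,-0.06]}
    - {"dp": [0,0,0],"rotation": [0,0,-0.12]}
    - {"dp": [0,0,0],"rotation": [0,0,-0.12]}

```text
clock: 14.13
position: [0.5627, -0.1602, 0.1427]
ee_rot: [0.0, 0.998, 0.064, 0.0]
contact_force: [0.6, -0.6, 4.6]
width: 0.0358
```

```bash
python3 st.py
```

```text
14.1333 [ 0.5627 -0.1602  0.1427] psi 0.12775804060126753 [ 0.59 -0.55  4.55] [-0.17  -0.123  0.009] q6 0.20657858345657587
```

Request:
send_rows:
  deltas:
    - {"dp": [0,0,0],"rotation": [0,0,-0.06]}
    - {"dp": [0,0,0],"rotation": [0,0,-0.12]}
    - {"dp": [0,0,0],"rotation": [0,0,-0.12]}

```text
clock: 14.38
position: [0.5626, -0.1601, 0.1426]
ee_rot: [0.0, 0.999, 0.034, 0.0]
contact_force: [0.2, -0.2, 4.0]
width: 0.0352
```

```bash
python3 st.py
```

```text
14.3833 [ 0.5626 -0.1601  0.1426] psi 0.06769238774042774 [ 0.22 -0.23  3.99] [-0.188 -0.119  0.038] q6 0.20663669798523188
```

Run:
```python
from h import *
p=snap("wrist","w8")
print(held2(p,pr=False))
p["color"]=np.clip(255*(p["color"]/255.)**.6,0,255).astype(np.uint8)
crop(p,230,190,430,370,3,"c10")
```

```text
{'c': array([0.0132, 0.0018]), 'legz': np.float64(-0.0105), 'nl': 296, 'legdir': np.float64(0.165), 'legang': np.float64(0.234), 'legmax': np.float64(0.0148), 'ns': 76, 'smin': array([-0.015 , -0.0053, -0.0155]), 'smax': array([-0.0001,  0.0139, -0.0075])}
```

View pics/c10.png

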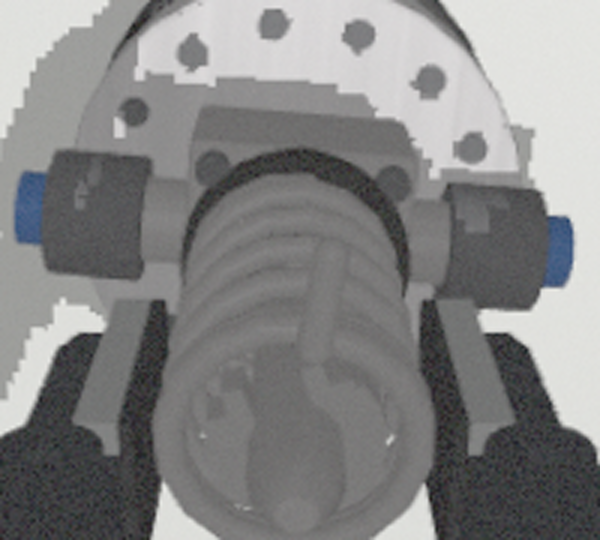

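Request:
send_rows:
  deltas:
    - {"dp": [0,0,0],"rotation": [0,0,-0.06]}
    - {"dp": [0,0,0],"rotation": [0,0,-0.1]}
    - {"dp": [0,0,0],"rotation": [0,0,-0.1]}

```text
clock: 14.68
position: [0.5625, -0.1601, 0.1426]
ee_rot: [0.0, 1.0, 0.008, 0.0]
contact_force: [0.8, -0.4, 4.0]
width: 0.035
```

```bash
python3 st.py
```

```text
14.6833 [ 0.5625 -0.1601  0.1426] psi 0.016757879181496314 [ 0.78 -0.42  4.02] [-0.143 -0.188  0.013] q6 0.1456061750650406
```

Request:
send_rows:
  deltas:
    - {"dp": [0,0,0],"rotation": [0,0,-0.05]}
    - {"dp": [0,0,0],"rotation": [0,0,-0.1]}
    - {"dp": [0,0,0],"rotation": [0,0,-0.1]}

```text
clock: 14.93
position: [0.5625, -0.16, 0.1426]
ee_rot: [0.0, 1.0, -0.017, 0.0]
contact_force: [1.8, 0.2, 4.2]
width: 0.0355
```

Run:
```python
from h import *
import st
p=snap("wrist","w9");print(held2(p,pr=False))
```

```text
14.9333 [ 0.5625 -0.16    0.1426] psi -0.03337201749464135 [1.84 0.19 4.16] [-0.079 -0.177 -0.063] q6 0.17935410607606173
{'c': array([-0.0165,  0.0012]), 'legz': np.float64(-0.0106), 'nl': 297, 'legdir': np.float64(0.156), 'legang': np.float64(0.076), 'legmax': np.float64(0.0444), 'ns': 76, 'smin': array([-0.0119, -0.0051, -0.0155]), 'smax': array([-0.    ,  0.0125, -0.0076])}
```

```bash
cat >> h.py <<'E'
def legy(p):
    W=cloud_tool(p);M=(np.abs(W[...,1])<.0145)&(W[...,0]>.019)&(W[...,0]<.04)&(W[...,2]<-.005)&(W[...,2]>-.02)&(p["depth"]>0)
    q=W[M];a=np.polyfit(q[:,0],q[:,1],1);return len(q),"y@.024",np.polyval(a,.024).round(5),"ang",np.arctan2(np.polyval(a,.024),.0258).round(3),a[0].round(3)
E
python3 - <<'E'
from h import *
for n in range(3,10):
    print(n,legy(pickle.load(open(f"pics/w{n}.pkl","rb"))))
E
```

```text
3 (297, 'y@.024', np.float64(0.00435), 'ang', np.float64(0.167), np.float64(0.156))
4 (295, 'y@.024', np.float64(0.00436), 'ang', np.float64(0.168), np.float64(0.151))
5 (297, 'y@.024', np.float64(0.00435), 'ang', np.float64(0.167), np.float64(0.147))
6 (293, 'y@.024', np.float64(0.00434), 'ang', np.float64(0.167), np.float64(0.16))
7 (294, 'y@.024', np.float64(0.00436), 'ang', np.float64(0.167), np.float64(0.152))
8 (296, 'y@.024', np.float64(0.00433), 'ang', np.float64(0.166), np.float64(0.166))
9 (297, 'y@.024', np.float64(0.00434), 'ang', np.float64(0.167), np.float64(0.157))
```

Request:
send_rows:
  deltas:
    - {"dp": [0,0,0],"rotation": [0,0,-0.05]}
    - {"dp": [0,0,0],"rotation": [0,0,-0.1]}
    - {"dp": [0,0,0],"rotation": [0,0,-0.1]}
    - {"dp": [0,0,0],"rotation": [0,0,-0.1]}

```text
clock: 15.32
position: [0.5626, -0.1598, 0.1426]
ee_rot: [-0.0, 0.999, -0.041, 0.0]
contact_force: [1.5, 0.3, 4.8]
width: 0.0352
```

Run:
```python
from h import *
import st
p=snap("wrist","w10");print(legy(p))
```

```text
15.3167 [ 0.5626 -0.1598  0.1426] psi -0.08265129186091387 [1.46 0.33 4.81] [ 0.084 -0.214  0.019] q6 0.018381800036877394
(296, 'y@.024', np.float64(0.00434), 'ang', np.float64(0.167), np.float64(0.161))
```

Request:
send_rows:
  deltas:
    - {"dp": [0,0,0],"rotation": [0,0,-0.04]}
    - {"dp": [0,0,0],"rotation": [0,0,-0.08]}
    - {"dp": [0,0,0],"rotation": [0,0,-0.08]}
    - {"dp": [0,0,0],"rotation": [0,0,-0.08]}

```text
clock: 15.7
position: [0.5627, -0.1596, 0.1426]
ee_rot: [-0.0, 0.998, -0.061, 0.0]
contact_force: [1.1, -0.2, 5.3]
width: 0.0352
```

Run:
```python
from h import *
import st
p=snap("wrist","w11");print(legy(p))
```

```text
15.7 [ 0.5627 -0.1596  0.1426] psi -0.12267250987215904 [ 1.12 -0.19  5.27] [ 0.077 -0.215  0.011] q6 0.02754997811280191
(300, 'y@.024', np.float64(0.00435), 'ang', np.float64(0.167), np.float64(0.145))
```

Request:
send_rows:
  deltas:
    - {"dp": [0,0,0.004],"rotation": [0,0,0.06]}
    - {"dp": [0,0,0.008],"rotation": [0,0,0.12]}
    - {"dp": [0,0,0.008],"rotation": [0,0,0.12]}
    - {"dp": [0,0,0.008],"rotation": [0,0,0.12]}

```text
clock: 16.08
position: [0.5622, -0.1596, 0.1431]
ee_rot: [-0.0, 0.999, -0.032, -0.0]
contact_force: [1.5, 0.7, 2.7]
width: 0.0351
```

```bash
python3 st.py
```

```text
16.0833 [ 0.5622 -0.1596  0.1431] psi -0.0640617853590457 [1.48 0.74 2.67] [ 0.1   -0.161  0.024] q6 -0.010495310998521745
```

Request:
send_rows:
  deltas:
    - {"dp": [0,0,0.004],"rotation": [0,0,0]}
    - {"dp": [0,0,0.004],"rotation": [0,0,0]}
    - {"dp": [0,0,0.004],"rotation": [0,0,0]}
    - {"dp": [0,0,0.004],"rotation": [0,0,0]}
  grip_force: 20

```text
clock: 16.42
position: [0.5622, -0.1596, 0.1435]
ee_rot: [-0.0, 0.999, -0.032, -0.0]
contact_force: [1.1, 1.5, 0.4]
width: 0.0354
```

Request:
send_rows:
  deltas:
    - {"dp": [0,0,0],"rotation": [0,0,0]}
    - {"dp": [0,0,0],"rotation": [0,0,0]}
    - {"dp": [0,0,0],"rotation": [0,0,0]}
    - {"dp": [0,0,0],"rotation": [0,0,0]}
    - {"dp": [0,0,0],"rotation": [0,0,0]}
    - {"dp": [0,0,0],"rotation": [0,0,0]}
    - {"dp": [0,0,0],"rotation": [0,0,0]}
    - {"dp": [0,0,0],"rotation": [0,0,0]}
  fingers: -0.5

```text
clock: 17.08
position: [0.5624, -0.16, 0.1439]
ee_rot: [0.0, 0.999, -0.032, -0.0]
contact_force: [-0.3, 0.3, 0.6]
width: 0.0636
```

Run:
```python
from h import *
import st
p=snap("wrist","w12");print(legy(p))
q=dict(p);q["color"]=np.clip(255*(p["color"]/255.)**.6,0,255).astype(np.uint8)
crop(q,200,170,460,390,2.6,"c12")
```

```text
17.0833 [ 0.5624 -0.16    0.1439] psi -0.06422397958408438 [-0.28  0.29  0.64] [-0.008 -0.034  0.008] q6 3.499929903227894e-05
(290, 'y@.024', np.float64(0.00305), 'ang', np.float64(0.118), np.float64(0.142))
```

View pics/c12.png

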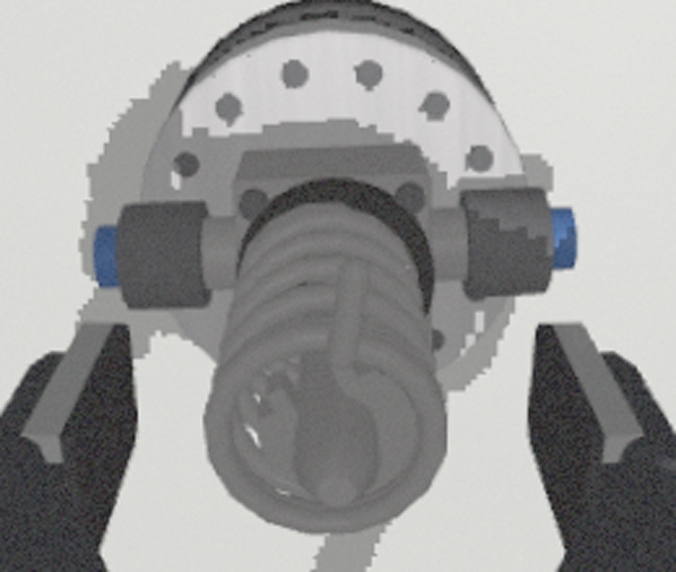

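Request:
send_rows:
  deltas:
    - {"dp": [0,0,0.1],"rotation": [0,0,0]}
    - {"dp": [0,0,0.3],"rotation": [0,0,0]}
    - {"dp": [0,0,0.55],"rotation": [0,0,0]}
    - {"dp": [0,0,0.8],"rotation": [0,0,0]}
    - {"dp": [0,0,1],"rotation": [0,0,0]}
    - {"dp": [0,0,1],"rotation": [0,0,0]}

```text
clock: 17.63
position: [0.565, -0.1611, 0.2698]
ee_rot: [0.002, 0.999, -0.032, 0.005]
contact_force: [0.8, 0.0, 1.3]
width: 0.0639
```

Request:
send_rows:
  deltas:
    - {"dp": [-0.3,0,0.1],"rotation": [0,0,0]}
    - {"dp": [-0.5,0,0.1],"rotation": [0,0,0]}
    - {"dp": [-0.6,0,0.1],"rotation": [0,0,0]}
    - {"dp": [-0.6,0,0.1],"rotation": [0,0,0]}
    - {"dp": [-0.6,0,0.1],"rotation": [0,0,0]}

```text
clock: 18.05
position: [0.4907, -0.1601, 0.2758]
ee_rot: [0.0, 0.999, -0.032, 0.001]
contact_force: [0.3, -0.0, 0.9]
width: 0.064
```

Run:
```python
from h import *
from scipy.optimize import least_squares
import st
p=snap("wrist","w13");s=snap("scene","s13")
W=cloudf(p);ok=(p["depth"]>0)&(np.hypot(W[...,0]-.561,W[...,1]+.16)<.035)
q=W[ok&(W[...,2]>.148)&(W[...,2]<.16)]
print("z top",np.percentile(W[ok][:,2],[95,99,100]))
r=np.hypot(q[:,0]-.561,q[:,1]+.16)
l=q[(r>.0215)];
for z0,z1 in [(.148,.158),(.14,.15),(.13,.14),(.12,.13),(.11,.12),(.1,.11)]:
    t=W[ok&(W[...,2]>z0)&(W[...,2]<z1)];t=t[(np.hypot(t[:,0]-.561,t[:,1]+.16)>.0125)&(np.hypot(t[:,0]-.561,t[:,1]+.16)<.0205)]
    f=least_squares(lambda c:np.hypot(t[:,0]-c[0],t[:,1]-c[1])-.0165,[.561,-.16],loss='soft_l1',f_scale=.001)
    print(z0,len(t),f.x.round(4),t.min(0).round(4),t.max(0).round(4))
print("leg",l.mean(0),len(l),np.arctan2(*(l.mean(0)[:2]-[.561,-.16])[::-1]))
q=dict(p);q["color"]=np.clip(255*(p["color"]/255.)**.6,0,255).astype(np.uint8)
u=proj(p,[.561,-.16,.13],True)[0].astype(int);print(u)
crop(q,max(u[0]-65,0),max(u[1]-65,0),u[0]+65,u[1]+65,4,"a");a=cv2.imread("pics/a.png")
u=proj(s,[.561,-.16,.12])[0].astype(int)
crop(s,u[0]-35,u[1]-50,u[0]+35,u[1]+50,5,"b");b=cv2.imread("pics/b.png")
h=min(len(a),len(b));cv2.imwrite("pics/c13.png",np.hstack([a[:h],b[:h]])[:600,:800])
```

```text
18.05 [ 0.4907 -0.1601  0.2758] psi -0.06487776939019115 [ 0.3  -0.04  0.88] [ 0.02  -0.113 -0.011] q6 -0.009369984618388116
z top [0.15643046 0.16147473 0.16360579]
0.148 664 [ 0.5606 -0.1591] [ 0.5429 -0.1768  0.148 ] [ 0.5812 -0.142   0.1554]
0.14 787 [ 0.5605 -0.1593] [ 0.5429 -0.1769  0.1403] [ 0.5779 -0.1418  0.15  ]
0.13 87 [ 0.5598 -0.1617] [ 0.5463 -0.1732  0.1301] [ 0.5742 -0.1448  0.1396]
0.12 91 [ 0.5622 -0.1614] [ 0.5458 -0.1732  0.1203] [ 0.574  -0.1446  0.13  ]
0.11 78 [ 0.5624 -0.1609] [ 0.5458 -0.1726  0.1102] [ 0.5743 -0.1445  0.1199]
0.1 53 [ 0.5616 -0.1613] [ 0.5466 -0.171   0.1   ] [ 0.5744 -0.1445  0.1099]
leg [ 0.58569504 -0.16446643  0.15357332] 69 -0.17892934603973548
[320 135]
```

View pics/c13.png

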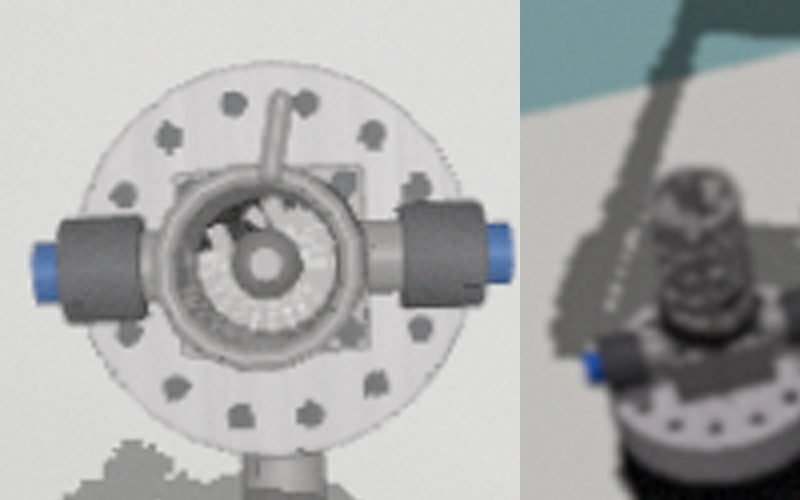

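```bash
python3 -c "
from rig import manip
print(manip.sign_off())"
```

```text
the job is handed in; nothing more can be done
None
```

The long spring is fitted on the rod, seated and turned back against the stop. I let it go, lifted the gripper clear and handed the job in at about 18 s.

**What I did:**
- I gripped the spring across its outside near the top, clear of the leg.
- The tail went down through the upper notch at about 0.37 rad, then I turned it to about 0.82 rad for the lower one. It never snagged, and force readings stayed within sensor noise until the seat.
- I pressed it onto the seat with about 5 N and turned it back clockwise. At about -0.2 rad the spring began to shift sideways instead of turning freely. I eased off a little and released it.

**Last checks (depth images after release):**
- **Height:** the leg's upper surface is about 0.1536 m up, roughly 64 mm above the seat, so the spring is fully down.
- **Centring and tilt:** the spring's axis is about 1 mm from the rod. It looked upright in the last two pictures; I did not measure the tilt.
- **Tail:** the leg, and so the tail, points about -0.17 rad from the valve's +x. That puts the tail roughly 2 to 3 mm from its nominal place, within the 5 mm allowed.

**What I couldn't confirm:**
- **Stop contact:** there was no sharp rise in turning force there. I judged it from the slight sideways shift and the final angle, which is near the far end of the 0.2 rad range.
- **Lower coils:** rough fits on the few visible points there disagreed with the top rings by 1 to 3 mm, so I relied on the top rings for centring.

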